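# Make up the two sampling kits

## Task

Make up the two sampling kits: the blue tray is to hold the blue-capped jar, the amber bottle and the tweezers; the red tray is to hold the red-capped jar and the marker, next to the small beaker that is already in it. The red-capped jar was put into the blue tray by mistake, so it has to change over; jars and bottle stand in the round wells (any free well of the right tray will do), each tool lies in its tray's long slot. Keep the jars and the bottle upright, set them down without dropping them, and leave the white-capped jar and the beaker where they are.

Things in the scene. Friction and masses are not known exactly. Their poses are not given: they have to be found in the camera images.
- tray_blue: Fixed tray, shell and pocket floors blue, insert dark; 180 (x) x 214 (y) x 31 mm. Origin: centre of underside, on the table; x away from robot, y left at yaw 0. Two round wells, 68 mm dia, floor at z 6 mm, centres x 43, y +52 and -52 mm. Tool slot 36 (x) x 156 (y) mm, floor z 18, centre x -43, y 0. Insert top z 28. At the start the red-capped jar is in the y -52 well; the rest is empty.
- tray_red: Same tray in red: same sizes, frame, wells and slot as the blue tray. In both, a finger scoop, 86 (x) x 50 (y) mm, floor z 6 mm, crosses the middle of the slot, for fingers beside a tool held at its middle. At the start the beaker is in the y -52 mm well. Beware: a microscope (0.4 m tall) fills the table left of y 0.43 m.
- jar_blue: White plastic sample jar with a blue screw cap: body 48 mm diameter to 42 mm high, cap 52 mm diameter from 42 to 58 mm high. Origin: centre of its underside, z up. 0.06 to 0.11 kg.
- jar_red: White plastic sample jar with a red screw cap: body 44 mm diameter to 42 mm high, cap 48 mm diameter from 42 to 58 mm high. Origin: centre of its underside, z up. Starts in a well of the blue tray, its cap standing clear above the tray. 0.06 to 0.11 kg.
- amber_bottle: Small brown (amber) bottle with a white cap: body 52 mm diameter to 92 mm high (shoulder rounded above about 75 mm), cap 24 mm diameter up to 110 mm high. Origin: centre of its underside, z up. 0.11 to 0.2 kg.
- tweezers: Pale steel tweezers lying flat, 113 mm long along their own y, 19 mm wide (x) and 8 mm thick. Origin: centre of the underside, where they are gripped across the arms. Either end may point either way.
- marker: Red and white marker pen lying flat, 135 mm long along its own y, about 17 mm thick. Origin: middle of its length, on the underside (z up, as it lies at the start). Either end may point either way.
- jar_white: White plastic sample jar with a white cap, 48 mm diameter, 64 mm high, standing among the stock; it belongs to neither kit and must not be moved. Origin: centre of its underside.
- beaker: Small clear glass beaker, 53 mm diameter, 70 mm high, standing in a well of the red tray from the start; it stays there. Origin: centre of its underside.
Not all that is in view belongs to the job. What is shaped like the jar_red but turquoise or yellow is not meant.

How it is judged:
At the end, for the whole second after the job is handed in: Jars and bottle stand upright on the floor of a well of their tray (13 mm from its centre in x and y), tweezers and marker lie in their tray's slot, in line with it to 0.2 rad; all released and at rest; the white-capped jar and the beaker stand within 20 mm of where they were (x of jar_blue in the frame of tray_blue between 0.03 and 0.056 m and (y of jar_blue in the frame of tray_blue between 0.039 and 0.065 m or y of jar_blue in the frame of tray_blue between -0.065 and -0.039 m) and z of jar_blue in the frame of tray_blue between 0.002 and 0.011 m and angle between each of jar_blue, amber_bottle, jar_red, jar_white, beaker's own z axis and vertical below 0.1 rad and linear speed of each of jar_blue, amber_bottle, jar_red, tweezers, marker below 0.03 m/s and angular speed of each of jar_blue, amber_bottle, jar_red, tweezers, marker below 0.3 rad/s and contact force between each of jar_blue, amber_bottle, jar_red, tweezers, marker and the fingers below 0.05 N and x of amber_bottle in the frame of tray_blue between 0.03 and 0.056 m and (y of amber_bottle in the frame of tray_blue between 0.039 and 0.065 m or y of amber_bottle in the frame of tray_blue between -0.065 and -0.039 m) and z of amber_bottle in the frame of tray_blue between 0.002 and 0.011 m and x of jar_red in the frame of tray_red between 0.03 and 0.056 m and (y of jar_red in the frame of tray_red between 0.039 and 0.065 m or y of jar_red in the frame of tray_red between -0.065 and -0.039 m) and z of jar_red in the frame of tray_red between 0.002 and 0.011 m and x of tweezers in the frame of tray_blue between -0.057 and -0.029 m and y of tweezers in the frame of tray_blue between -0.026 and 0.026 m and z of tweezers in the frame of tray_blue between 0.013 and 0.024 m and angle between the y axis of tweezers and the y axis of tray_blue, either way round below 0.2 rad and x of marker in the frame of tray_red between -0.063 and -0.023 m and y of marker in the frame of tray_red between -0.026 and 0.026 m and z of marker in the frame of tray_red between 0.013 and 0.037 m and angle between the y axis of marker and the y axis of tray_red, either way round below 0.2 rad and distance of each of jar_white, beaker from where it was at the start of the episode below 0.02 m); the robot touches nothing.
It fails at once if a jar or the bottle is tipped over (angle between any of jar_blue, jar_red, amber_bottle, jar_white, beaker's own z axis and vertical above 0.6 rad).
It fails at once if the white-capped jar or the beaker is pushed away from its place (more than 25 mm) (distance of any of jar_white, beaker from where it was at the start of the episode above 0.025 m).
It fails at once if a jar or the bottle is dropped (falls freely faster than 0.8 m/s, about 3 cm) ((linear speed of jar_blue above 0.8 m/s and contact force between jar_blue and anything else below 0.05 N) or (linear speed of jar_red above 0.8 m/s and contact force between jar_red and anything else below 0.05 N) or (linear speed of amber_bottle above 0.8 m/s and contact force between amber_bottle and anything else below 0.05 N)).
It also fails if it takes over 131 s, if anything falls off the work surface, if the arm or the gripper's body presses on something with over 40 N, if the wrist force passes 120 N, or if a joint passes its speed limit or range.

## Robot

A 6-joint arm with a two-finger parallel gripper is mounted at the origin on a cart in front of the work surface, level with it; the furniture and walls round the work are solid. World frame = base frame: x ahead of the robot, y to its left, z up, the work surface at z = 0. Lengths are in m, angles in rad, forces in N, time in s.
With the tool pointing down it reaches from about 0.325 to 1 m from the base axis. Payload 5.1 kg.
Tool frame: the origin (TCP) lies on the centre line of the jaws, within the pads' length; the fingertips stand 17 mm ahead of it and the grasp point (between the pads) lies 2 mm behind it; z points along the fingers, y is the line along which they close (so a half turn about z gives the same grasp; the last joint's range is limited). The gripper opens to 85 mm and grips with 20 to 120 N. Pads are 22 mm wide; open, the fingers measure 114 mm over their backs; the gripper's body (76 mm by 85 mm) begins 54 mm behind the grasp point. The pads swing forward as they close: fully open they stand 13 mm farther back than shut.
Start: joints at [1.076, 0.124, 1.65, -0, 1.367, -0.083], TCP at [0.26, 0.596, 0.222] pointing down, gripper open.
Joint ranges: [-2.61, 2.61], [-1.02, 2.33], [0.03, 2.71], [-1.35, 4.49], [0.32, 2.68], [-2.91, 2.91]. Speed limits (rad/s): [2.57, 2.57, 3.14, 3.14, 3.14, 3.14].

## Interface

Orientations are given as a rotation vector (axis times angle).
In Python, from station import manip gives the robot as it stands.
- The arm moves only by the tool move_arm, never from a script. Its argument "deltas" is a list of rows, each an object with "gripper": the finger opening in mm, from 0 to 85.4; "offset": the shift along the tool's x, y, z in mm, a list of three; "turn": the turn about the tool's z in rad. A call has 1 to 5 rows; each row shifts and turns the commanded pose from where the row before left it, along the tool's axes as they then stand; what a row does not reach is not made up. A row lasts 1/10 s, in which the tool goes at most 50 mm and 8.59 degrees, less where a joint would pass 70% of its speed; a pose out of reach is approached as far as the arm can. A call with a gripper value outside its range is refused whole. The fingers move at their own pace and stop on an object; the grip force is fixed at half the most. Time passes only in rows, so rows that do not move let the fingers close. It gives the time, the measured TCP pose, the force, the opening and the grip force at its end, in the units of the state.
- manip.get_obs(): the state, without advancing time (a new reading comes with each control period).
- manip.read_camera(name): name is "scene" or "top" or "wrist"; returns a dict with "color" (384x512x3 uint8, red, green, blue), "camera_matrix" (3x3 intrinsics, pixels), "xyz" and "rotation" of the camera in the world. Camera axes: x right, y up, looking along -z (the intrinsics and any distortion apply to the point x, -y, -z); pixel columns grow to the right and rows downward; lengths in m; the calibration is good to about 2 mm. A picture is of the moment at which its call begins. There is no depth.
- manip.sign_off(): hands the job in; it is judged then, once.
The state is a dict: "time": time; "q": joint angles; "joint_vel": joint speeds; "effort": joint torques, N m; "ee_pos": TCP position; "orientation": TCP orientation; "force": force on the tool from outside, world axes, zero at the start; "moment": the same for the moment, N m; "gripper_width": finger opening in m; "grip_force": force on a finger pad.
Only numpy, scipy, OpenCV 4.12 (cv2) and the standard library are available. Lean on these libraries where they do the work, as an engineer would, in place of code of your own. Each camera call takes 0.05 s, during which the arm holds its last target. There are 200 camera calls.

## Working session

There is one attempt and no reset: what is moved stays moved. The work goes in short steps, Python scripts to look and compute and a tool call to move; the robot and the scene stay as the last step left them, time stands still between calls to the robot, and variables do not carry over. Pictures are saved under pics/ and viewed, at most 14 in all, crops included, and the job is handed in when it is done.

Besides the shell and the picture viewer there is one more tool, called after ">>>" by a JSON object that holds its "api" and its "payload". move_arm: Moves the arm, as the interface text tells. Its arguments: {"type":"object","properties":{"deltas":{"type":"array"}},"required":["deltas"]}

```bash
mkdir -p pics; cat > h.py <<'E'
import numpy as np, cv2, pickle
from station import manip
def snap(name, tag):
    c=manip.read_camera(name); pickle.dump(c,open(f'pics/{tag}.pkl','wb'))
    return c
def load(tag): return pickle.load(open(f'pics/{tag}.pkl','rb'))
def ray(c,u,v):
    K=np.array(c['camera_matrix']); d=np.linalg.inv(K)@np.array([u,v,1.])
    R=np.array(c['rotation']); 
    if R.shape!=(3,3): R=cv2.Rodrigues(R)[0]
    d=R@np.array([d[0],-d[1],-d[2]]); return np.array(c['xyz']),d/np.linalg.norm(d)
def atz(c,u,v,z):
    o,d=ray(c,u,v); return o+d*(z-o[2])/d[2]
def tri(*obs):
    A=0;b=0
    for c,u,v in obs:
        o,d=ray(c,u,v);P=np.eye(3)-np.outer(d,d);A=A+P;b=b+P@o
    p=np.linalg.solve(A,b)
    return p,[np.linalg.norm(np.cross(p-ray(*t)[0],ray(*t)[1])) for t in obs]
def proj(c,p):
    R=np.array(c['rotation']); R=R if R.shape==(3,3) else cv2.Rodrigues(R)[0]
    q=R.T@(np.array(p)-c['xyz']); K=np.array(c['camera_matrix']); w=K@np.array([q[0],-q[1],-q[2]]); return w[:2]/w[2]
E
python3 - <<'E'
from h import *
print(manip.get_obs())
for n in ('top','scene','wrist'):
    c=snap(n,n+'0'); print(n,[k for k in c],c['camera_matrix'],c['xyz'],c['rotation'])
    im=cv2.cvtColor(c['color'],cv2.COLOR_RGB2BGR)
    cv2.imwrite(f'pics/{n}0.png',cv2.resize(im,(800,600),interpolation=cv2.INTER_CUBIC))
E
```

```text
{'time': 0.0, 'q': array([ 1.07638589e+00,  1.24539771e-01,  1.65167719e+00,  1.07153947e-05,
        1.36749981e+00, -8.26185282e-02]), 'joint_vel': array([-0.00025657,  0.00019872,  0.00107558,  0.00031716,  0.00270013,
       -0.00208578]), 'effort': array([ 1.68688759e-03, -4.23594439e+01, -3.65464211e+01,  1.24279654e-05,
        6.78051874e-03,  1.63065840e-05]), 'ee_pos': array([0.25989769, 0.59508951, 0.22032872]), 'orientation': array([-0.64215802, -3.07463284,  0.00319333]), 'force': array([ 0.39366733, -0.06040965,  0.3050572 ]), 'moment': array([ 0.01808927, -0.02481753, -0.01402098]), 'grip_force': 0.0, 'gripper_width': 0.08524104910445808}
top ['color', 'camera_matrix', 'xyz', 'rotation'] [[432.51795789   0.         254.19046304]
 [  0.         432.51795789 189.7800668 ]
 [  0.           0.           1.        ]] [ 0.34056226 -0.0893224   1.42489322] [ 0.08749591 -0.0929121  -1.54318401]
scene ['color', 'camera_matrix', 'xyz', 'rotation'] [[374.91483927   0.         248.83204178]
 [  0.         374.91483927 193.95852942]
 [  0.           0.           1.        ]] [-0.12665261 -0.85331028  0.47009507] [ 1.11382687 -0.40793122 -0.60590423]
wrist ['color', 'camera_matrix', 'xyz', 'rotation'] [[331.42181375   0.         254.0095612 ]
 [  0.         331.42181375 191.66795124]
 [  0.           0.           1.        ]] [0.18886016 0.6263735  0.37285966] [-0.27584072 -0.17738345  1.14891873]
```

View pics/top0.png

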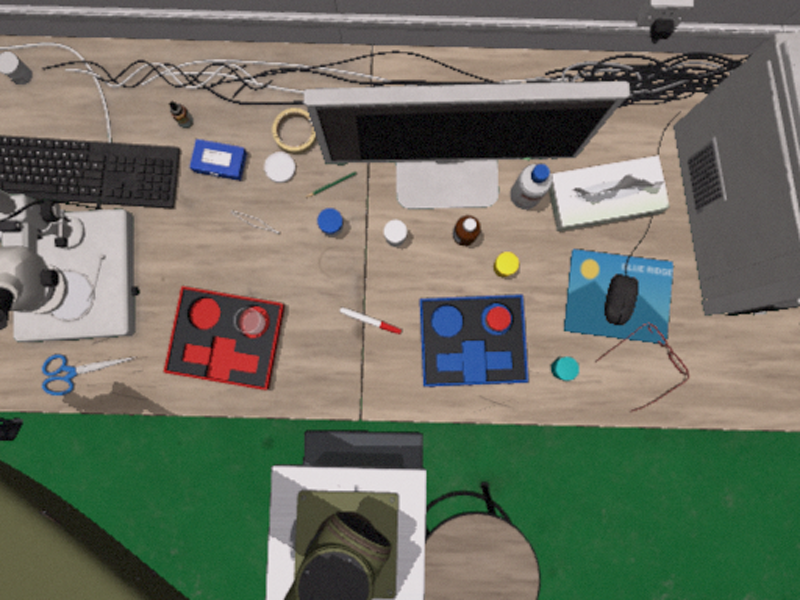

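View pics/scene0.png

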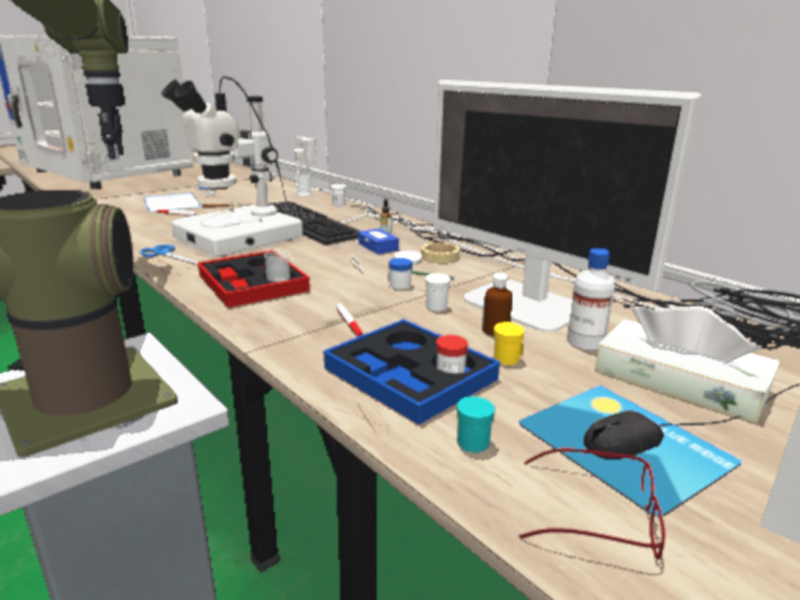

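The top view shows both trays, the blue cap (330,222), white cap (396,232), amber bottle (467,230), marker (370,320), tweezers (257,221) and the red cap (497,318) in the blue tray. The scene view agrees. I'll enlarge both.

```bash
python3 - <<'E'
from h import *
for n,(x0,y0,x1,y1),s in (('top',(100,120,350,255),3.2),('scene',(120,155,350,275),3.4)):
    im=cv2.cvtColor(load(n+'0')['color'],cv2.COLOR_RGB2BGR)[y0:y1,x0:x1]
    im=cv2.resize(im,None,fx=s,fy=s,interpolation=cv2.INTER_CUBIC)
    for k in range(x0-x0%10+10,x1,10):
        cv2.line(im,(int((k-x0)*s),0),(int((k-x0)*s),6 if k%50 else 16),(0,255,255),1)
        if k%20==0: cv2.putText(im,str(k),(int((k-x0)*s)-8,20),0,.35,(0,255,255),1)
    for k in range(y0-y0%10+10,y1,10):
        cv2.line(im,(0,int((k-y0)*s)),(6,int((k-y0)*s)),(0,255,255),1); cv2.putText(im,str(k),(8,int((k-y0)*s)+4),0,.35,(0,255,255),1)
    cv2.imwrite(f'pics/{n}_crop.png',im)
E
```

```text
(no output)
```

View pics/top_crop.png

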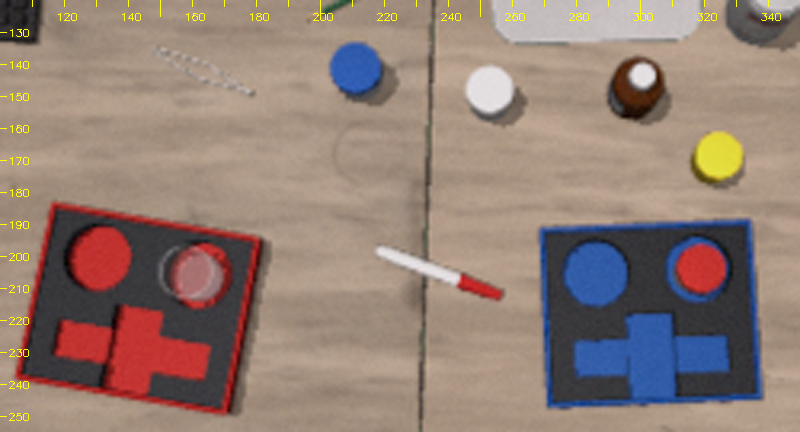

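View pics/scene_crop.png

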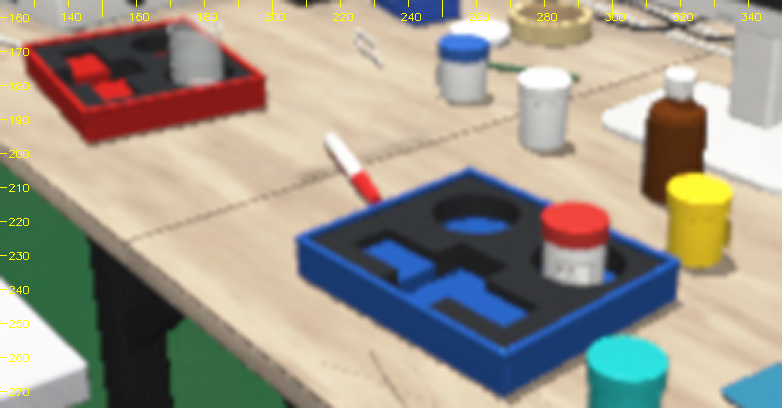

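Top crop (px): red cap (701,268), blue cap (356,68), white cap (490,91), bottle cap (642,76), tweezers (156,48)-(253,95), marker (378,251)-(502,295), and the tray corners. I read the matching points off the scene crop as well.

```bash
python3 - <<'E'
from h import *
T=load('top0');S=load('scene0')
P=dict(red=((701,268),(575,217)),blue=((356,68),(464,47)),white=((490,91),(545,79)),bot=((642,76),(681,73)),
 tw1=((156,48),(360,32)),tw2=((253,95),(378,64)),m1=((378,251),(330,137)),m2=((502,295),(375,200)),
 bFL=((541,229),(470,169)),bFR=((750,220),(679,261)),bNR=((761,397),(508,350)),bNL=((549,406),(298,238)),
 rFL=((53,204),(185,18)),rFR=((261,238),(265,78)),rNR=((231,412),(92,110)),rNL=((16,376),(28,52)))
Z=dict(red=.064,blue=.058,white=.064,bot=.11,tw1=.005,tw2=.005,m1=.009,m2=.009)
W={}
for k,(t,s) in P.items():
    t=np.array(t)/3.2+(100,120); s=np.array(s)/3.4+(120,155)
    p,e=tri((T,*t),(S,*s)); z=Z.get(k,.031); W[k]=atz(T,*t,z); Ws=atz(S,*s,z)
    print(k,'tri',(p*1000).round(),'res',(np.array(e)*1000).round(1),'top',(W[k]*1000).round()[:2],'scn',(Ws*1000).round()[:2])
for t in 'br':
    c=[W[t+k] for k in('FL','FR','NR','NL')]; o=sum(c)/4
    ya=c[0]+c[3]-c[1]-c[2]; xa=c[0]+c[1]-c[2]-c[3]
    yw=np.arctan2(-ya[0],ya[1]); yx=np.arctan2(xa[1],xa[0]); y=(yw+yx)/2
    R=np.array([[np.cos(y),-np.sin(y)],[np.sin(y),np.cos(y)]])
    print(t,o.round(4),'yaw',yw.round(3),yx.round(3),'size',np.linalg.norm(ya)/2,np.linalg.norm(xa)/2)
    for n,q in(('w+',(.043,.052)),('w-',(.043,-.052)),('slot',(-.043,0))): print(n,(o[:2]+R@q).round(4))
c=load('wrist0'); print('wrist cam in view centre at z0',atz(c,256,192,0))
E
```

```text
red tri [ 460. -299.   62.] res [0.9 0.9] top [ 459. -298.] scn [ 458. -302.]
blue tri [656.  50.  49.] res [1.7 1.7] top [653.  50.] scn [641.  31.]
white tri [634. -87.  61.] res [2.3 2.3] top [631. -85.] scn [631. -93.]
bot tri [ 642. -234.  108.] res [2. 2.] top [ 640. -232.] scn [ 641. -238.]
tw1 tri [684. 265.   2.] res [3. 3.] top [680. 266.] scn [681. 256.]
tw2 tri [634. 162.   4.] res [0.9 0.9] top [633. 162.] scn [634. 160.]
m1 tri [474.  24.  10.] res [2. 2.] top [473.  26.] scn [477.  25.]
m2 tri [ 431. -103.    9.] res [0.4 0.4] top [ 431. -103.] scn [ 431. -104.]
bFL tri [ 499. -141.   31.] res [1.5 1.5] top [ 497. -140.] scn [ 500. -142.]
bFR tri [ 512. -353.   32.] res [0.5 0.5] top [ 512. -352.] scn [ 514. -352.]
bNR tri [ 336. -364.   36.] res [1.9 1.9] top [ 334. -364.] scn [ 342. -360.]
bNL tri [ 321. -153.   31.] res [1.9 1.9] top [ 320. -152.] scn [ 323. -154.]
rFL tri [512. 354.  31.] res [2.3 2.3] top [510. 355.] scn [514. 352.]
rFR tri [482. 142.  30.] res [1.2 1.2] top [481. 143.] scn [482. 140.]
rNR tri [309. 162.  35.] res [3.7 3.7] top [306. 165.] scn [316. 168.]
rNL tri [340. 382.  22.] res [4.8 4.8] top [336. 381.] scn [334. 353.]
b [ 0.4159 -0.2523  0.031 ] yaw 0.068 0.066 size 0.21237781092984098 0.17822252148295314
w+ [ 0.4553 -0.1975]
w- [ 0.4623 -0.3013]
slot [ 0.373  -0.2552]
r [0.4082 0.2607 0.031 ] yaw -0.138 -0.137 size 0.21628200504781253 0.1762302249787324
w+ [0.4579 0.3064]
w- [0.4437 0.2033]
slot [0.3656 0.2666]
wrist cam in view centre at z0 [0.29924794 0.57965825 0.        ]
```

Heights and sizes agree with the text: caps at 62, 61 and 108 mm, tray rims about 31 mm, tray sizes within 2 mm. I'll start by moving clear of the microscope and turning the jaws along world x.

>>> {"api": "move_arm", "payload": {"deltas": [{"gripper": 85,"offset": [-30,-33,0],"turn": 0},{"gripper": 85,"offset": [-30,-33,0],"turn": 0},{"gripper": 85,"offset": [-30,-33,0],"turn": 0},{"gripper": 85,"offset": [-30,-33,0],"turn": 0},{"gripper": 85,"offset": [-30,-33,0],"turn": 0}]}}

```text
time: 0.65
ee_pos: [0.3316, 0.3826, 0.2212]
orientation: [-0.641, -3.075, 0.001]
force: [0.2, 0.4, 0.3]
gripper_width: 0.0848
grip_force: 0.0
```

>>> {"api": "move_arm", "payload": {"deltas": [{"gripper": 85,"offset": [-30,-33,0],"turn": 0},{"gripper": 85,"offset": [-30,-33,0],"turn": 0},{"gripper": 85,"offset": [0,0,0],"turn": 0.145},{"gripper": 85,"offset": [0,0,0],"turn": 0.145},{"gripper": 85,"offset": [0,0,0],"turn": 0.145}]}}

```text
time: 1.15
ee_pos: [0.3602, 0.2992, 0.2214]
orientation: [-1.301, -2.859, 0.0]
force: [0.6, -0.5, -0.7]
gripper_width: 0.0849
grip_force: 0.0
```

>>> {"api": "move_arm", "payload": {"deltas": [{"gripper": 85,"offset": [0,0,0],"turn": 0.145},{"gripper": 85,"offset": [0,0,0],"turn": 0.145},{"gripper": 85,"offset": [0,0,0],"turn": 0.145},{"gripper": 85,"offset": [0,0,0],"turn": 0.145},{"gripper": 85,"offset": [0,0,0],"turn": 0.145}]}}

```text
time: 1.65
ee_pos: [0.3599, 0.2998, 0.2213]
orientation: [-2.229, -2.214, 0.001]
force: [-0.3, -0.1, -0.3]
gripper_width: 0.0851
grip_force: 0.0
```

>>> {"api": "move_arm", "payload": {"deltas": [{"gripper": 85,"offset": [-46,8,0],"turn": 0},{"gripper": 85,"offset": [-46,8,0],"turn": 0},{"gripper": 85,"offset": [-46,8,0],"turn": 0},{"gripper": 85,"offset": [-46,8,0],"turn": 0},{"gripper": 85,"offset": [-46,8,0],"turn": 0}]}}

```text
time: 2.15
ee_pos: [0.3997, 0.0682, 0.2215]
orientation: [2.222, 2.221, 0.001]
force: [0.7, 0.3, -0.3]
gripper_width: 0.0849
grip_force: 0.0
```

>>> {"api": "move_arm", "payload": {"deltas": [{"gripper": 85,"offset": [-46,8,0],"turn": 0},{"gripper": 85,"offset": [-46,8,0],"turn": 0},{"gripper": 85,"offset": [-46,8,0],"turn": 0},{"gripper": 85,"offset": [-46,8,0],"turn": 0},{"gripper": 85,"offset": [-46,8,0],"turn": 0}]}}

```text
time: 2.65
ee_pos: [0.4394, -0.1622, 0.2215]
orientation: [2.223, 2.22, 0.0]
force: [0.6, 0.8, 0.4]
gripper_width: 0.0851
grip_force: 0.0
```

>>> {"api": "move_arm", "payload": {"deltas": [{"gripper": 85,"offset": [-46,8,0],"turn": 0},{"gripper": 85,"offset": [-46,8,0],"turn": 0},{"gripper": 85,"offset": [-46,3,0],"turn": 0},{"gripper": 85,"offset": [0,0,0],"turn": 0},{"gripper": 85,"offset": [0,0,0],"turn": 0}]}}

```text
time: 3.15
ee_pos: [0.4581, -0.2989, 0.2209]
orientation: [-2.224, -2.217, -0.0]
force: [-0.3, 1.4, 0.3]
gripper_width: 0.0849
grip_force: 0.0
```

```bash
cat >> h.py <<'E'
def view(name,tag,pts={}):
    c=snap(name,tag); im=cv2.resize(cv2.cvtColor(c['color'],cv2.COLOR_RGB2BGR),(800,600),interpolation=cv2.INTER_CUBIC)
    for k,p in pts.items():
        u=proj(c,p)*1.5625; print(k,u.round()); cv2.drawMarker(im,tuple(int(x) for x in u),(0,255,0),1,12,1)
    cv2.imwrite(f'pics/{tag}.png',im); return c
PT=dict(red=(.459,-.299,.064),bw1=(.4553,-.1975,.006),bw2=(.4623,-.3013,.006),bs=(.373,-.2552,.018),bot=(.641,-.234,.11),blue=(.654,.049,.058),white=(.632,-.087,.064),
 rw1=(.4579,.3064,.006),rs=(.3656,.2666,.018),tw=(.657,.214,.008),mk=(.452,-.0385,.017))
E
python3 -c "
from h import *
print(manip.get_obs()['ee_pos'],manip.get_obs()['orientation']);view('wrist','w1',PT)"
```

```text
[ 0.45814257 -0.29885805  0.22090325] [-2.22351880e+00 -2.21701337e+00 -1.58450480e-04]
red [398. 267.]
bw1 [392.  96.]
bw2 [403. 250.]
bs [270. 187.]
bot [768. 160.]
blue [ 860. -543.]
white [ 750. -155.]
rw1 [  390. -1382.]
rs [  139. -1260.]
tw [ 871. -969.]
mk [ 384. -216.]
```

View pics/w1.png

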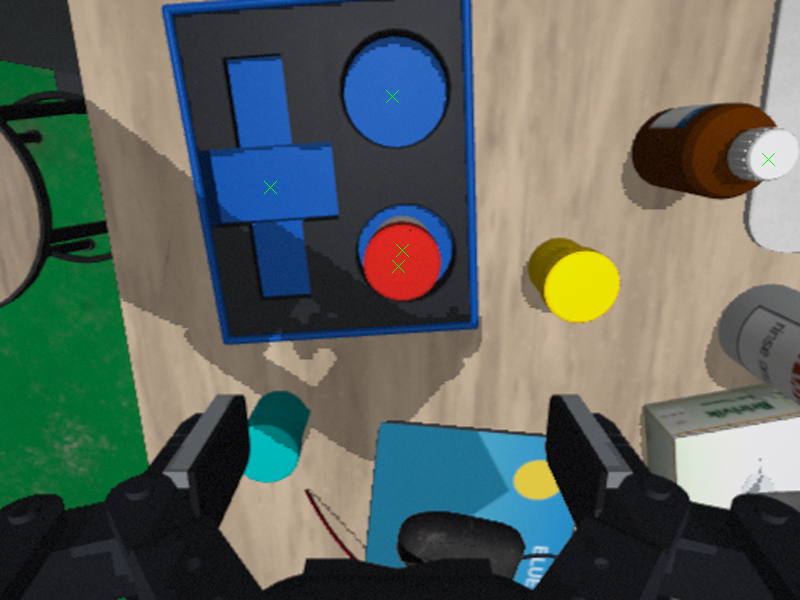

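The wrist picture puts the red cap at (402,261) against (398,267) predicted, so the jar is about +2 mm in x and +3 mm in y from my estimate. The wells, slot and bottle cap match to about 2 mm. I'll descend and grip the cap.

>>> {"api": "move_arm", "payload": {"deltas": [{"gripper": 85,"offset": [3,3,40],"turn": 0},{"gripper": 85,"offset": [0,0,40],"turn": 0},{"gripper": 85,"offset": [0,0,40],"turn": 0},{"gripper": 85,"offset": [0,0,25],"turn": 0},{"gripper": 85,"offset": [0,0,15],"turn": 0}]}}

```text
time: 3.7
ee_pos: [0.4603, -0.2926, 0.059]
orientation: [-2.218, -2.22, 0.001]
force: [-0.6, 0.2, -0.1]
gripper_width: 0.0851
grip_force: 0.0
```

>>> {"api": "move_arm", "payload": {"deltas": [{"gripper": 85,"offset": [0,0,9],"turn": 0},{"gripper": 40,"offset": [0,0,0],"turn": 0},{"gripper": 40,"offset": [0,0,0],"turn": 0},{"gripper": 40,"offset": [0,0,0],"turn": 0},{"gripper": 40,"offset": [0,0,0],"turn": 0}]}}

```text
time: 4.2
ee_pos: [0.4624, -0.2959, 0.0541]
orientation: [2.221, 2.218, 0.001]
force: [0.4, -0.2, 0.2]
gripper_width: 0.0401
grip_force: 0.0
```

>>> {"api": "move_arm", "payload": {"deltas": [{"gripper": 40,"offset": [0,0,0],"turn": 0},{"gripper": 40,"offset": [0,0,0],"turn": 0},{"gripper": 40,"offset": [0,0,0],"turn": 0}]}}

```text
time: 4.5
ee_pos: [0.4617, -0.2953, 0.0528]
orientation: [2.222, 2.22, 0.0]
force: [0.6, -0.9, 0.3]
gripper_width: 0.0401
grip_force: 0.3
```

Width 40 mm with no force on the pads is not a grip on a 48 mm cap, so I'll look.

```bash
python3 -c "
from h import *
c=view('wrist','w2',dict(red=(.461,-.296,.064)))
s=snap('scene','s2')
a=cv2.resize(cv2.cvtColor(c['color'],cv2.COLOR_RGB2BGR),(400,300)); b=cv2.resize(cv2.cvtColor(s['color'][170:290,210:370],cv2.COLOR_RGB2BGR),(400,300),interpolation=cv2.INTER_CUBIC)
cv2.imwrite('pics/c2.png',np.hstack([a,b]))"
```

```text
red [393. 403.]
```

View pics/c2.png

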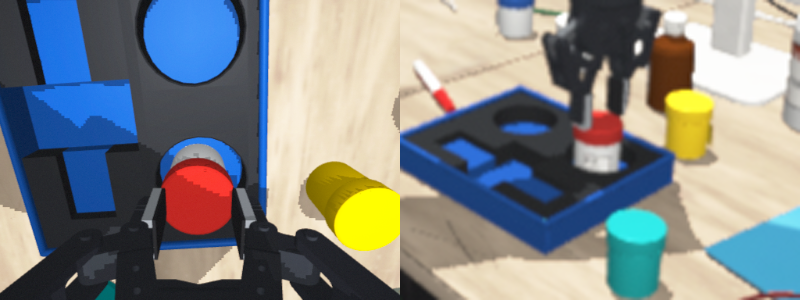

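The cap is visible between the pads, but they look higher than expected. I'll project the nominal pad points to check.

```bash
python3 -c "
from h import *
c=load('w2');print(manip.get_obs()['ee_pos'],manip.get_obs()['gripper_width'],c['xyz'])
for z in (.035,.053,.07,.09):
  for dx in(-.02,.02):
    for dy in (-.011,.011): print(z,dx,dy,(proj(c,(.4617+dx,-.2953+dy,z))*400/512).round())
s=load('s2')
for z in (.035,.053,.07):
  for dx in(-.02,.02): u=proj(s,(.4617+dx,-.2953,z)); print(z,dx,((u-(210,170))*2.5+(400,0)).round())
cv2.imwrite('pics/c3.png',np.hstack([cv2.resize(cv2.cvtColor(c['color'][200:384,150:362],cv2.COLOR_RGB2BGR),(470,408),interpolation=cv2.INTER_CUBIC),cv2.resize(cv2.cvtColor(s['color'][170:250,265:335],cv2.COLOR_RGB2BGR),(330,408),interpolation=cv2.INTER_CUBIC)]))
"
```

```text
[ 0.46173077 -0.2953703   0.05282337] 0.0402123796658305 [ 0.46226097 -0.21737884  0.20520099]
0.035 -0.02 -0.011 [171. 194.]
0.035 -0.02 0.011 [169. 166.]
0.035 0.02 -0.011 [225. 194.]
0.035 0.02 0.011 [226. 166.]
0.053 -0.02 -0.011 [168. 207.]
0.053 -0.02 0.011 [166. 177.]
0.053 0.02 -0.011 [228. 207.]
0.053 0.02 0.011 [229. 176.]
0.07 -0.02 -0.011 [165. 222.]
0.07 -0.02 0.011 [163. 189.]
0.07 0.02 -0.011 [231. 222.]
0.07 0.02 0.011 [232. 188.]
0.09 -0.02 -0.011 [160. 243.]
0.09 -0.02 0.011 [158. 206.]
0.09 0.02 -0.011 [236. 243.]
0.09 0.02 0.011 [237. 206.]
0.035 -0.02 [579. 151.]
0.035 0.02 [609. 139.]
0.053 -0.02 [580. 135.]
0.053 0.02 [610. 123.]
0.07 -0.02 [581. 119.]
0.07 0.02 [611. 107.]
```

View pics/c3.png

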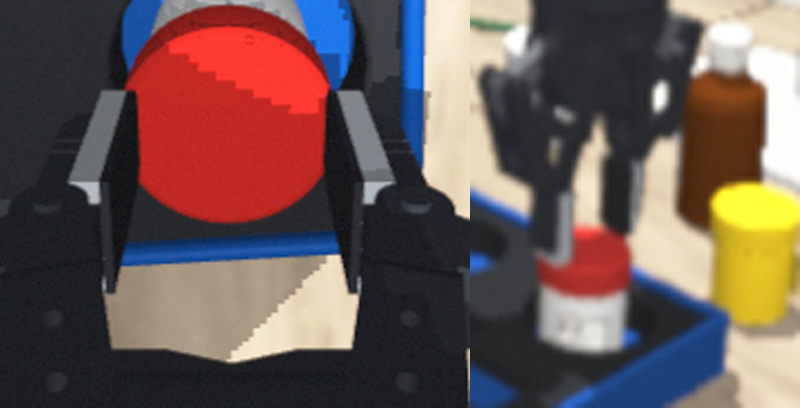

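Both views put the fingertips at about z 0.065 with the TCP reading 0.053, roughly 30 mm shorter than the stated geometry. The jaws closed just above the cap, and nothing was touched. I'll reopen, go lower in small steps watching the force, and re-grip.

>>> {"api": "move_arm", "payload": {"deltas": [{"gripper": 85,"offset": [2,0,0],"turn": 0},{"gripper": 85,"offset": [0,0,0],"turn": 0},{"gripper": 85,"offset": [0,0,0],"turn": 0},{"gripper": 85,"offset": [0,0,0],"turn": 0},{"gripper": 85,"offset": [0,0,4],"turn": 0}]}}

```text
time: 5.1
ee_pos: [0.462, -0.2935, 0.0491]
orientation: [2.222, 2.219, 0.0]
force: [0.6, -0.3, -0.9]
gripper_width: 0.0848
grip_force: 0.0
```

>>> {"api": "move_arm", "payload": {"deltas": [{"gripper": 85,"offset": [0,0,4],"turn": 0},{"gripper": 85,"offset": [0,0,4],"turn": 0},{"gripper": 85,"offset": [0,0,0],"turn": 0}]}}

```text
time: 5.4
ee_pos: [0.461, -0.2928, 0.0395]
orientation: [-2.221, -2.219, 0.0]
force: [-0.1, 1.3, 0.3]
gripper_width: 0.0849
grip_force: 0.0
```

```bash
python3 -c "
from h import *
o=manip.get_obs();print(o['ee_pos'],o['force'],o['gripper_width'])
c=snap('wrist','w4');s=snap('scene','s4')
for z in (.02,.03,.04,.05): print(z,[((proj(s,(.4617+dx,-.2953,z))-(265,170))*(330/70,408/80)+(470,0)).round() for dx in (-.0425,.0425)])
cv2.imwrite('pics/c4.png',np.hstack([cv2.resize(cv2.cvtColor(c['color'][200:384,150:362],cv2.COLOR_RGB2BGR),(470,408),interpolation=cv2.INTER_CUBIC),cv2.resize(cv2.cvtColor(s['color'][170:250,265:335],cv2.COLOR_RGB2BGR),(330,408),interpolation=cv2.INTER_CUBIC)]))
"
```

```text
[ 0.46095123 -0.29275645  0.03952924] [-0.05378507  1.25724528  0.31366175] 0.08494817819296722
0.02 [array([516., 352.]), array([632., 297.])]
0.03 [array([516., 333.]), array([633., 279.])]
0.04 [array([517., 314.]), array([634., 261.])]
0.05 [array([518., 295.]), array([635., 242.])]
```

View pics/c4.png

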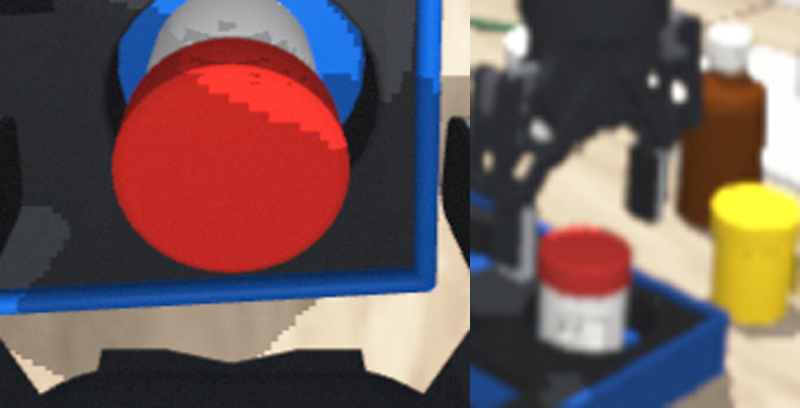

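The scene view gives open tips at z ≈ 0.06 (pixels (520,275) and (648,218)) with the TCP reading 0.0395. Going 15 mm lower puts the closed tips near 0.04.

>>> {"api": "move_arm", "payload": {"deltas": [{"gripper": 85,"offset": [0,0,5],"turn": 0},{"gripper": 85,"offset": [0,0,5],"turn": 0},{"gripper": 85,"offset": [0,0,5],"turn": 0},{"gripper": 40,"offset": [0,0,0],"turn": 0},{"gripper": 40,"offset": [0,0,0],"turn": 0}]}}

```text
time: 6.0
ee_pos: [0.4614, -0.2931, 0.0253]
orientation: [-2.222, -2.22, 0.0]
force: [0.2, -0.3, -0.2]
gripper_width: 0.0588
grip_force: 0.0
```

>>> {"api": "move_arm", "payload": {"deltas": [{"gripper": 40,"offset": [0,0,0],"turn": 0},{"gripper": 40,"offset": [0,0,0],"turn": 0},{"gripper": 40,"offset": [0,0,0],"turn": 0},{"gripper": 40,"offset": [0,0,0],"turn": 0},{"gripper": 40,"offset": [0,0,0],"turn": 0}]}}

```text
time: 6.5
ee_pos: [0.462, -0.2935, 0.0261]
orientation: [2.222, 2.22, 0.0]
force: [-0.2, -0.6, 3.1]
gripper_width: 0.0449
grip_force: 61.5
```

```bash
python3 -c "
from h import *
print(atz(load('w4'),150+231*.451,200+168*.451,.064))
c=snap('wrist','w5');s=snap('scene','s5')
cv2.imwrite('pics/c5.png',np.hstack([cv2.resize(cv2.cvtColor(c['color'][200:384,150:362],cv2.COLOR_RGB2BGR),(470,408),interpolation=cv2.INTER_CUBIC),cv2.resize(cv2.cvtColor(s['color'][170:250,265:335],cv2.COLOR_RGB2BGR),(330,408),interpolation=cv2.INTER_CUBIC)]))
"
```

```text
[ 0.46148022 -0.29493079  0.064     ]
```

View pics/c5.png

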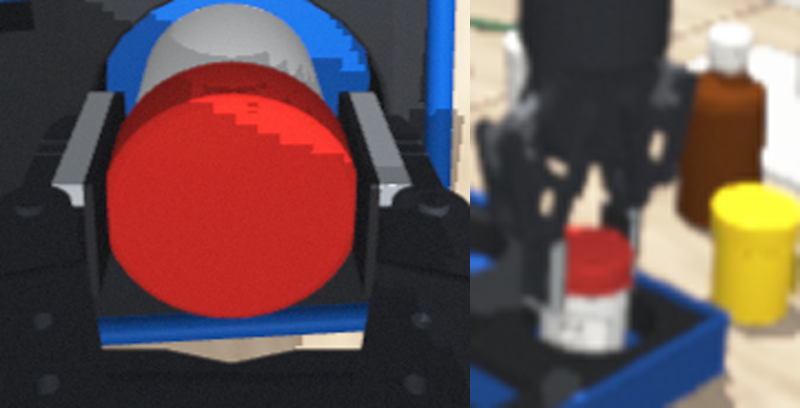

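The cap is held squarely between the pads, with the fingertips at about z 0.038. Now I'll lift and carry it to the red tray.

>>> {"api": "move_arm", "payload": {"deltas": [{"gripper": 40,"offset": [0,0,-10],"turn": 0},{"gripper": 40,"offset": [0,0,-20],"turn": 0},{"gripper": 40,"offset": [0,0,-40],"turn": 0},{"gripper": 40,"offset": [0,0,-40],"turn": 0},{"gripper": 40,"offset": [0,0,-40],"turn": 0}]}}

```text
time: 7.1
ee_pos: [0.4609, -0.2926, 0.1767]
orientation: [-2.221, -2.219, 0.0]
force: [0.4, -1.0, -1.1]
gripper_width: 0.0452
grip_force: 61.5
```

>>> {"api": "move_arm", "payload": {"deltas": [{"gripper": 40,"offset": [25,0,0],"turn": 0},{"gripper": 40,"offset": [46,0,0],"turn": 0},{"gripper": 40,"offset": [46,0,0],"turn": 0},{"gripper": 40,"offset": [46,0,0],"turn": 0},{"gripper": 40,"offset": [46,0,0],"turn": 0}]}}

```text
time: 7.6
ee_pos: [0.4609, -0.0824, 0.1755]
orientation: [-2.223, -2.219, 0.0]
force: [0.4, 0.5, -2.0]
gripper_width: 0.0448
grip_force: 61.5
```

>>> {"api": "move_arm", "payload": {"deltas": [{"gripper": 40,"offset": [46,0,0],"turn": 0},{"gripper": 40,"offset": [46,0,0],"turn": 0},{"gripper": 40,"offset": [46,0,0],"turn": 0},{"gripper": 40,"offset": [46,0,0],"turn": 0},{"gripper": 40,"offset": [46,0,0],"turn": 0}]}}

```text
time: 8.1
ee_pos: [0.4611, 0.1476, 0.1757]
orientation: [-2.222, -2.22, 0.0]
force: [0.7, 0.2, -0.4]
gripper_width: 0.0452
grip_force: 61.5
```

>>> {"api": "move_arm", "payload": {"deltas": [{"gripper": 40,"offset": [46,-1,0],"turn": 0},{"gripper": 40,"offset": [46,-1,0],"turn": 0},{"gripper": 40,"offset": [46,-1,0],"turn": 0},{"gripper": 40,"offset": [24,0,0],"turn": 0},{"gripper": 40,"offset": [0,0,0],"turn": 0}]}}

```text
time: 8.6
ee_pos: [0.4582, 0.3103, 0.1754]
orientation: [-2.217, -2.224, 0.001]
force: [0.7, 0.2, -1.0]
gripper_width: 0.0451
grip_force: 61.5
```

```bash
python3 -c "
from h import *
o=manip.get_obs();print(o['time'],o['ee_pos'],o['force'],o['gripper_width'],o['grip_force'])
view('wrist','w6',PT)"
```

```text
8.6 [0.45817148 0.31031727 0.17535589] [ 0.7051617   0.15190641 -0.96371051] 0.04514752547704296 61.51060483418405
red [396. 943.]
bw1 [392. 789.]
bw2 [399. 858.]
bs [306. 845.]
bot [633. 985.]
blue [677. 646.]
white [623. 786.]
rw1 [396. 267.]
rs [252. 332.]
tw [684. 399.]
mk [388. 677.]
```

View pics/w6.png

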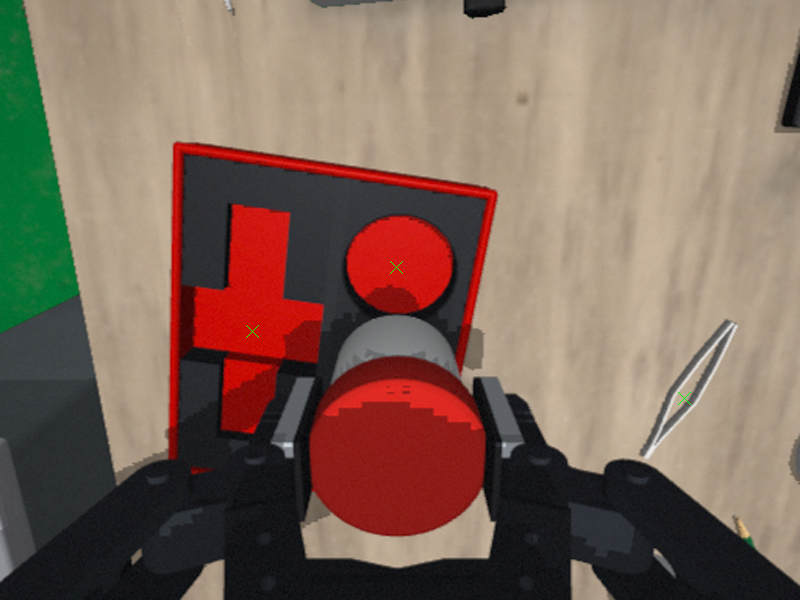

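The red jar hangs upright above its well: well centre (400,265) against (396,267) predicted. The tweezers' ends are at (733,322) and (646,455). Now I'll lower the jar.

>>> {"api": "move_arm", "payload": {"deltas": [{"gripper": 40,"offset": [-3,2,30],"turn": 0},{"gripper": 40,"offset": [0,0,40],"turn": 0},{"gripper": 40,"offset": [0,0,35],"turn": 0},{"gripper": 40,"offset": [0,0,20],"turn": 0},{"gripper": 40,"offset": [0,0,10],"turn": 0}]}}

```text
time: 9.15
ee_pos: [0.4594, 0.3025, 0.0379]
orientation: [-2.223, -2.218, 0.008]
force: [0.5, 0.3, -1.4]
gripper_width: 0.045
grip_force: 61.5
```

>>> {"api": "move_arm", "payload": {"deltas": [{"gripper": 40,"offset": [0,0,6],"turn": 0},{"gripper": 40,"offset": [0,0,5],"turn": 0},{"gripper": 40,"offset": [0,0,3],"turn": 0},{"gripper": 40,"offset": [0,0,0],"turn": 0}]}}

```text
time: 9.55
ee_pos: [0.4616, 0.305, 0.0273]
orientation: [2.222, 2.22, 0.002]
force: [0.2, 0.2, -0.7]
gripper_width: 0.045
grip_force: 61.5
```

>>> {"api": "move_arm", "payload": {"deltas": [{"gripper": 40,"offset": [0,0,1],"turn": 0},{"gripper": 40,"offset": [0,0,1],"turn": 0},{"gripper": 60,"offset": [0,0,0],"turn": 0},{"gripper": 85,"offset": [0,0,0],"turn": 0},{"gripper": 85,"offset": [0,0,0],"turn": 0}]}}

```text
time: 10.05
ee_pos: [0.4612, 0.3049, 0.0247]
orientation: [2.222, 2.22, 0.0]
force: [-0.4, -0.3, -0.4]
gripper_width: 0.0844
grip_force: 0.0
```

>>> {"api": "move_arm", "payload": {"deltas": [{"gripper": 85,"offset": [0,0,0],"turn": 0},{"gripper": 85,"offset": [0,0,-20],"turn": 0},{"gripper": 85,"offset": [0,0,-40],"turn": 0},{"gripper": 85,"offset": [0,0,-40],"turn": 0},{"gripper": 85,"offset": [0,0,-40],"turn": 0}]}}

```text
time: 10.55
ee_pos: [0.4608, 0.3046, 0.1658]
orientation: [-2.222, -2.22, 0.001]
force: [1.0, 0.7, -0.7]
gripper_width: 0.085
grip_force: 0.0
```

```bash
python3 -c "
from h import *
o=manip.get_obs();print(o['time'],o['ee_pos'],o['force'],o['gripper_width'],o['orientation'])
c=snap('wrist','w7'); im=c['color'].astype(int); m=((im[...,0]>120)&(im[...,1]<60)&(im[...,2]<60)).astype(np.uint8)
n,l,s,ce=cv2.connectedComponentsWithStats(m)
for i in range(1,n):
  if s[i,4]>300: print(s[i],ce[i],atz(c,*ce[i],.064).round(4))
w=load('w6')
for p in((690,388),(733,322),(646,455)): print(atz(w,p[0]/1.5625,p[1]/1.5625,.006).round(4))
"
```

```text
10.55 [0.46081995 0.30459784 0.16577824] [ 0.99647806  0.71181412 -0.71980198] 0.08496414113403843 [-2.22239035e+00 -2.22021833e+00  1.00289379e-03]
[ 101   85  216  240 3461] [202.23345854 160.49523259] [0.4207 0.3265 0.064 ]
[ 117  126   86  105 5456] [158.42155425 186.00971408] [0.3845 0.3057 0.064 ]
[ 218  133   70   84 4270] [253.17728337 174.93044496] [0.4605 0.3148 0.064 ]
[ 136  229   38   50 1005] [155.75422886 247.10248756] [0.3773 0.2514 0.064 ]
[0.6606 0.2213 0.006 ]
[0.6805 0.2699 0.006 ]
[0.6383 0.1675 0.006 ]
```

The red jar is in and released. Next the tweezers: the wrist view puts their middle at about (0.659, 0.217) and the jaws need +0.40 rad of turn. I'll pre-close to 36 mm and check the alignment by camera.

>>> {"api": "move_arm", "payload": {"deltas": [{"gripper": 85,"offset": [-10,25,0],"turn": 0},{"gripper": 60,"offset": [-20,45,0],"turn": 0},{"gripper": 36,"offset": [-20,45,0],"turn": 0},{"gripper": 36,"offset": [-20,45,0],"turn": 0},{"gripper": 36,"offset": [-18,38,0],"turn": 0}]}}

```text
time: 11.1
ee_pos: [0.6611, 0.2154, 0.1641]
orientation: [2.223, 2.22, 0.0]
force: [-0.7, 0.7, -0.1]
gripper_width: 0.036
grip_force: 0.0
```

>>> {"api": "move_arm", "payload": {"deltas": [{"gripper": 36,"offset": [0,0,0],"turn": 0.1},{"gripper": 36,"offset": [0,0,0],"turn": 0.15},{"gripper": 36,"offset": [0,0,0],"turn": 0.15},{"gripper": 36,"offset": [0,0,40],"turn": 0},{"gripper": 36,"offset": [0,0,0],"turn": 0}]}}

```text
time: 11.6
ee_pos: [0.6555, 0.2156, 0.1183]
orientation: [-2.616, -1.733, 0.016]
force: [-0.5, 0.1, -1.9]
gripper_width: 0.0361
grip_force: 0.0
```

```bash
python3 -c "
from h import *
o=manip.get_obs();print(o['time'],o['ee_pos'],o['force'],o['gripper_width'],o['orientation'])
p=o['ee_pos'];c=view('wrist','w8',dict(t=(.659,.217,.006),tcp=(p[0],p[1],.006)))"
```

```text
11.6 [0.65545292 0.21558276 0.11829261] [-0.50966243  0.11922619 -1.85593096] 0.03607765274994468 [-2.61635039 -1.73252077  0.0156516 ]
t [403. 281.]
tcp [398. 286.]
```

View pics/w8.png

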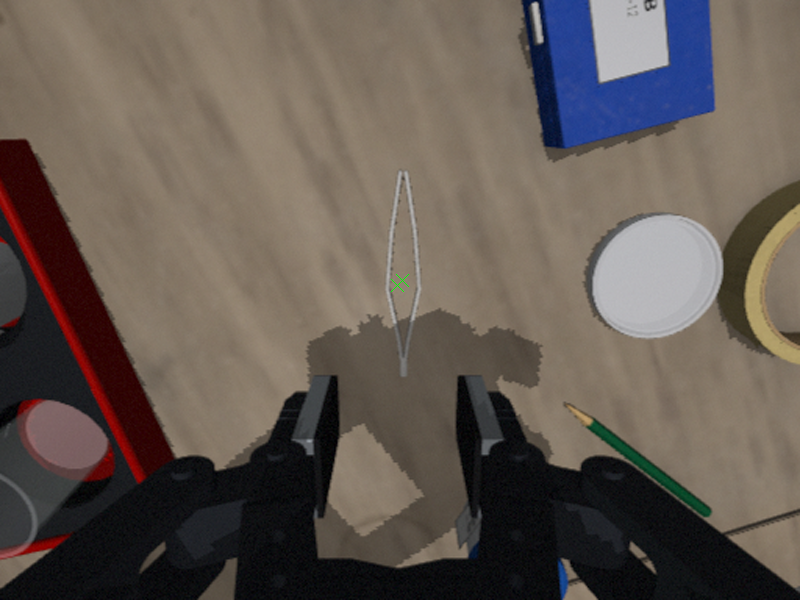

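The tweezers run vertically in the image, so the turn is right: ends (404,172) and (404,376), widest at (404,288), and TCP projection (398,286).

```bash
python3 -c "
from h import *
c=load('w8');q=lambda u,v:atz(c,u/1.5625,v/1.5625,.006)
a,b,m=q(404,172),q(404,376),q(404,288)
R=cv2.Rodrigues(np.array([-2.61635,-1.73252,0.01565]))[0]; p=np.array([0.65545,0.21558,.118])
print(np.linalg.norm(a-b),(a+b)/2,m); print('tool frame mm mid',(R.T@((a+b)/2-p)*1000).round(1),'wide',(R.T@(m-p)*1000).round(1)); print('tool z',R[:,2])
"
```

```text
0.1120857637456396 [0.65962717 0.21703539 0.006     ] [0.65801705 0.21319981 0.006     ]
tool frame mm mid [  3.7   4.2 111.9] wide [ -0.5   4.2 112. ]
tool z [-0.01028977 -0.00252666 -0.99994387]
```

>>> {"api": "move_arm", "payload": {"deltas": [{"gripper": 36,"offset": [2,4,40],"turn": 0},{"gripper": 36,"offset": [0,0,40],"turn": 0},{"gripper": 36,"offset": [0,0,20],"turn": 0},{"gripper": 36,"offset": [0,0,10],"turn": 0},{"gripper": 36,"offset": [0,0,0],"turn": 0}]}}

```text
time: 12.15
ee_pos: [0.6632, 0.2168, 0.0141]
orientation: [-2.619, -1.734, 0.002]
force: [-0.2, 0.4, -0.4]
gripper_width: 0.0357
grip_force: 0.0
```

>>> {"api": "move_arm", "payload": {"deltas": [{"gripper": 36,"offset": [0,0,4],"turn": 0},{"gripper": 36,"offset": [0,0,0],"turn": 0}]}}

```text
time: 12.35
ee_pos: [0.6648, 0.2172, 0.0126]
orientation: [2.618, 1.734, 0.004]
force: [-0.4, 0.6, 0.3]
gripper_width: 0.0363
grip_force: 0.0
```

```bash
python3 -c "
from h import *
o=manip.get_obs();print(o['time'],o['ee_pos'],o['force'],o['gripper_width'],o['orientation'])
s=snap('scene','s9'); p=o['ee_pos']
u0=proj(s,p)-(0,10); x0,y0=int(u0[0])-25,int(u0[1])-25
print(x0,y0)
ya=np.array([np.cos(.4),-np.sin(.4),0])
for z in (0,.005,.01,.02): print(z,[((proj(s,(*p[:2],0)+ya*d+(0,0,z))-(x0,y0))*8).round() for d in (-.018,.018)])
cv2.imwrite('pics/c9.png',cv2.resize(cv2.cvtColor(s['color'][y0:y0+50,x0:x0+50],cv2.COLOR_RGB2BGR),(400,400),interpolation=cv2.INTER_CUBIC))
"
```

```text
12.35 [0.66484723 0.21724043 0.01257388] [-0.40152357  0.63600125  0.33196153] 0.03625575441140511 [2.61841653 1.73409854 0.00438658]
203 130
0 [array([167., 317.]), array([242., 310.])]
0.005 [array([167., 307.]), array([242., 300.])]
0.01 [array([167., 296.]), array([241., 290.])]
0.02 [array([166., 276.]), array([241., 269.])]
```

View pics/c9.png

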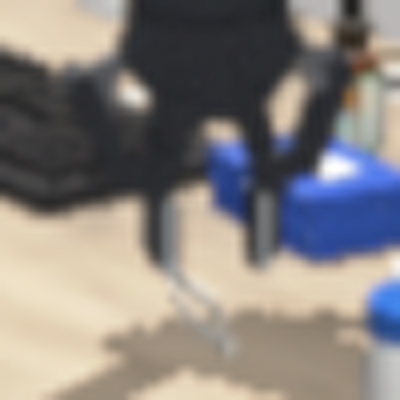

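Tips are at z ≈ 0.022 with the TCP at 0.0126, so at this width the tip is about 10 mm above the TCP reading. I'll correct the lateral lag by [-3,-5] and go down carefully.

>>> {"api": "move_arm", "payload": {"deltas": [{"gripper": 36,"offset": [-3,-5,6],"turn": 0},{"gripper": 36,"offset": [0,0,5],"turn": 0},{"gripper": 36,"offset": [0,0,3],"turn": 0},{"gripper": 36,"offset": [0,0,2],"turn": 0},{"gripper": 36,"offset": [0,0,0],"turn": 0}]}}

```text
time: 12.9
ee_pos: [0.6575, 0.216, -0.006]
orientation: [-2.619, -1.734, 0.001]
force: [0.6, -0.3, 0.0]
gripper_width: 0.036
grip_force: 0.0
```

>>> {"api": "move_arm", "payload": {"deltas": [{"gripper": 10,"offset": [0,0,0],"turn": 0},{"gripper": 10,"offset": [0,0,0],"turn": 0},{"gripper": 10,"offset": [0,0,0],"turn": 0},{"gripper": 10,"offset": [0,0,0],"turn": 0},{"gripper": 10,"offset": [0,0,0],"turn": 0}]}}

```text
time: 13.4
ee_pos: [0.6582, 0.2162, -0.005]
orientation: [2.619, 1.734, 0.001]
force: [0.2, 0.8, 1.1]
gripper_width: 0.0154
grip_force: 58.8
```

The tweezers are gripped: 15.4 mm, 58.8 N. I'll lift, turn to the blue tray's direction and carry them over.

>>> {"api": "move_arm", "payload": {"deltas": [{"gripper": 10,"offset": [0,0,-10],"turn": 0},{"gripper": 10,"offset": [0,0,-40],"turn": 0},{"gripper": 10,"offset": [0,0,-45],"turn": 0},{"gripper": 10,"offset": [0,0,-45],"turn": 0},{"gripper": 10,"offset": [0,0,0],"turn": -0.117}]}}

```text
time: 13.9
ee_pos: [0.6626, 0.2173, 0.1453]
orientation: [2.506, 1.885, 0.022]
force: [0.3, 0.5, 0.6]
gripper_width: 0.0151
grip_force: 58.7
```

>>> {"api": "move_arm", "payload": {"deltas": [{"gripper": 10,"offset": [0,0,0],"turn": -0.12},{"gripper": 10,"offset": [0,0,0],"turn": -0.12},{"gripper": 10,"offset": [0,0,0],"turn": -0.11},{"gripper": 10,"offset": [0,0,0],"turn": 0},{"gripper": 10,"offset": [-20,-13,0],"turn": 0}]}}

```text
time: 14.4
ee_pos: [0.6467, 0.1966, 0.1352]
orientation: [2.147, 2.293, 0.002]
force: [0.5, -1.2, -0.8]
gripper_width: 0.0152
grip_force: 58.7
```

>>> {"api": "move_arm", "payload": {"deltas": [{"gripper": 10,"offset": [-38,-26,0],"turn": 0},{"gripper": 10,"offset": [-38,-26,0],"turn": 0},{"gripper": 10,"offset": [-38,-26,0],"turn": 0},{"gripper": 10,"offset": [-38,-26,0],"turn": 0},{"gripper": 10,"offset": [-38,-26,0],"turn": 0}]}}

```text
time: 14.9
ee_pos: [0.5278, -0.0042, 0.135]
orientation: [2.149, 2.291, 0.0]
force: [0.3, -1.3, 0.1]
gripper_width: 0.0151
grip_force: 58.7
```

>>> {"api": "move_arm", "payload": {"deltas": [{"gripper": 10,"offset": [-38,-26,0],"turn": 0},{"gripper": 10,"offset": [-38,-26,0],"turn": 0},{"gripper": 10,"offset": [-38,-26,0],"turn": 0},{"gripper": 10,"offset": [-38,-26,0],"turn": 0},{"gripper": 10,"offset": [-38,-26,0],"turn": 0}]}}

```text
time: 15.4
ee_pos: [0.4106, -0.2024, 0.1352]
orientation: [2.149, 2.29, 0.0]
force: [0.8, -0.6, 0.2]
gripper_width: 0.0154
grip_force: 58.7
```

>>> {"api": "move_arm", "payload": {"deltas": [{"gripper": 10,"offset": [-38,-26,0],"turn": 0},{"gripper": 10,"offset": [-13,-17,0],"turn": 0},{"gripper": 10,"offset": [0,0,0],"turn": 0},{"gripper": 10,"offset": [0,0,0],"turn": 0}]}}

```text
time: 15.8
ee_pos: [0.3722, -0.2548, 0.1349]
orientation: [2.15, 2.29, 0.001]
force: [-1.0, -0.5, 0.9]
gripper_width: 0.015
grip_force: 58.7
```

```bash
python3 -c "
from h import *
o=manip.get_obs();print(o['time'],o['ee_pos'],o['force'],o['gripper_width'],o['orientation'])
view('wrist','w10',PT)"
```

```text
15.8 [ 0.37222172 -0.25477812  0.13486056] [-0.9519054  -0.53121158  0.89426364] 0.015044996247697834 [2.14977762e+00 2.29030978e+00 8.57529879e-04]
red [569. 409.]
bw1 [559. 184.]
bw2 [543. 363.]
bs [398. 285.]
bot [1125.  343.]
blue [1400. -596.]
white [1130.  -77.]
rw1 [  907. -1993.]
rs [  507. -1859.]
tw [ 1463. -1198.]
mk [ 619. -201.]
```

View pics/w10.png

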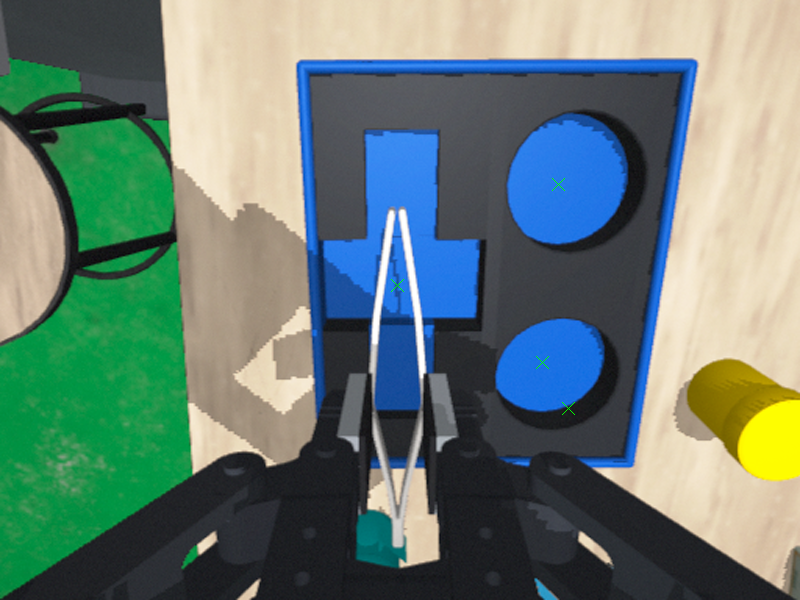

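The tweezers are in line with the slot, slot centre (402,280) against (398,285) predicted. Lowering.

>>> {"api": "move_arm", "payload": {"deltas": [{"gripper": 10,"offset": [0,1,30],"turn": 0},{"gripper": 10,"offset": [0,0,40],"turn": 0},{"gripper": 10,"offset": [0,0,30],"turn": 0},{"gripper": 10,"offset": [0,0,12],"turn": 0},{"gripper": 10,"offset": [0,0,5],"turn": 0}]}}

```text
time: 16.35
ee_pos: [0.3732, -0.2534, 0.0164]
orientation: [-2.144, -2.293, -0.0]
force: [0.6, -0.7, -0.2]
gripper_width: 0.0147
grip_force: 58.8
```

>>> {"api": "move_arm", "payload": {"deltas": [{"gripper": 10,"offset": [0,0,3],"turn": 0},{"gripper": 10,"offset": [0,0,2],"turn": 0},{"gripper": 10,"offset": [0,0,0],"turn": 0}]}}

```text
time: 16.65
ee_pos: [0.3741, -0.2553, 0.0138]
orientation: [2.145, 2.292, 0.0]
force: [-0.6, -0.6, -0.0]
gripper_width: 0.0153
grip_force: 58.8
```

>>> {"api": "move_arm", "payload": {"deltas": [{"gripper": 10,"offset": [0,0,1],"turn": 0},{"gripper": 36,"offset": [0,0,0],"turn": 0},{"gripper": 36,"offset": [0,0,0],"turn": 0},{"gripper": 36,"offset": [0,0,0],"turn": 0},{"gripper": 36,"offset": [0,0,-30],"turn": 0}]}}

```text
time: 17.15
ee_pos: [0.3702, -0.2522, 0.038]
orientation: [-2.141, -2.287, 0.0]
force: [-0.2, -0.0, 0.2]
gripper_width: 0.036
grip_force: 0.0
```

>>> {"api": "move_arm", "payload": {"deltas": [{"gripper": 85,"offset": [0,0,-45],"turn": 0},{"gripper": 85,"offset": [0,0,-45],"turn": 0},{"gripper": 85,"offset": [0,0,-40],"turn": 0.067},{"gripper": 85,"offset": [0,0,0],"turn": 0},{"gripper": 85,"offset": [34,31,0],"turn": 0}]}}

```text
time: 17.65
ee_pos: [0.4038, -0.2238, 0.1736]
orientation: [2.227, 2.209, -0.001]
force: [1.0, -0.0, -0.6]
gripper_width: 0.085
grip_force: 0.0
```

```bash
python3 -c "
from h import *
o=manip.get_obs();print(o['time'],o['ee_pos'],o['force'],o['gripper_width'],o['orientation'])
c=view('wrist','w11',PT); cv2.imwrite('pics/w11s.png',cv2.resize(cv2.imread('pics/w11.png'),(400,300)))"
```

```text
17.65 [ 0.40379999 -0.22379769  0.17360164] [ 0.99902218 -0.00128573 -0.60228725] 0.08504352813543463 [ 2.22668477e+00  2.20933513e+00 -1.25687171e-03]
red [493. 413.]
bw1 [479. 219.]
bw2 [483. 371.]
bs [347. 315.]
bot [924. 334.]
blue [1056. -420.]
white [905. -11.]
rw1 [  551. -1369.]
rs [  262. -1227.]
tw [1072. -901.]
mk [488. -93.]
```

>>> {"api": "move_arm", "payload": {"deltas": [{"gripper": 85,"offset": [34,31,0],"turn": 0},{"gripper": 85,"offset": [34,31,0],"turn": 0},{"gripper": 85,"offset": [34,31,0],"turn": 0},{"gripper": 85,"offset": [34,31,0],"turn": 0},{"gripper": 85,"offset": [34,31,0],"turn": 0}]}}

```text
time: 18.2
ee_pos: [0.56, -0.0491, 0.1705]
orientation: [-2.221, -2.221, 0.001]
force: [-0.3, -0.8, 0.4]
gripper_width: 0.085
grip_force: 0.0
```

>>> {"api": "move_arm", "payload": {"deltas": [{"gripper": 85,"offset": [34,31,0],"turn": 0},{"gripper": 85,"offset": [34,31,0],"turn": 0},{"gripper": 85,"offset": [34,31,0],"turn": 0},{"gripper": 85,"offset": [0,0,0],"turn": 0},{"gripper": 85,"offset": [0,0,0],"turn": 0}]}}

```text
time: 18.7
ee_pos: [0.6522, 0.0518, 0.1698]
orientation: [-2.219, -2.222, 0.003]
force: [-0.1, -1.0, -0.2]
gripper_width: 0.0852
grip_force: 0.0
```

```bash
python3 -c "
from h import *
o=manip.get_obs();print(o['time'],o['ee_pos'],o['force'],o['gripper_width'],o['orientation'])
c=view('wrist','w12',PT); a=cv2.imread('pics/w11.png');b=cv2.imread('pics/w12.png')
cv2.imwrite('pics/w12c.png',cv2.resize(np.hstack([a,b]),(800,300),interpolation=cv2.INTER_AREA))
h=cv2.cvtColor(c['color'],cv2.COLOR_RGB2HSV); m=((h[...,0]>100)&(h[...,0]<130)&(h[...,1]>150)&(h[...,2]>60)).astype(np.uint8)
n,l,s,ce=cv2.connectedComponentsWithStats(m)
for i in range(1,n):
  if s[i,4]>300: print(s[i],ce[i],atz(c,*ce[i],.058).round(4))"
```

```text
18.7 [0.65216812 0.05184559 0.16984392] [-0.09251363 -0.97729771 -0.19157158] 0.08521621270575752 [-2.2188719  -2.22150788  0.00334501]
red [132. 750.]
bw1 [143. 576.]
bw2 [170. 674.]
bs [ 43. 646.]
bot [378. 764.]
blue [400. 292.]
white [363. 511.]
rw1 [  -9. -255.]
rs [-200. -167.]
tw [406. -35.]
mk [ 94. 400.]
[ 228  149   61   62 2948] [258.2605156 180.1770692] [0.6557 0.0548 0.058 ]
```

View pics/w12c.png

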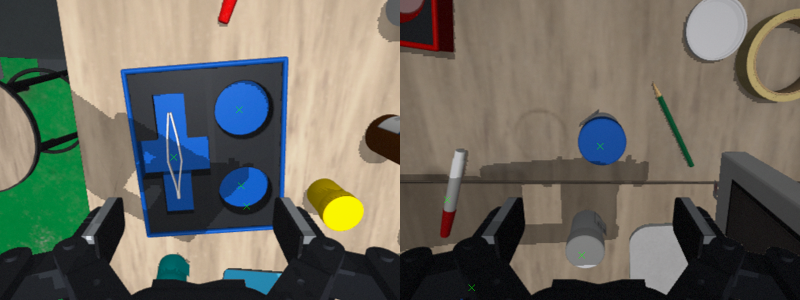

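The tweezers lie in the blue slot. The blue cap measures about (0.655, 0.052) and the marker is in view at left, with ends at about (120,304) and (90,472) at 800 scale. That is my last permitted picture, so I work numerically from here. Grasping the blue jar.

>>> {"api": "move_arm", "payload": {"deltas": [{"gripper": 85,"offset": [0,3,40],"turn": 0},{"gripper": 85,"offset": [0,0,40],"turn": 0},{"gripper": 85,"offset": [0,0,40],"turn": 0},{"gripper": 85,"offset": [0,0,20],"turn": 0},{"gripper": 85,"offset": [0,0,10],"turn": 0}]}}

```text
time: 19.25
ee_pos: [0.6525, 0.0496, 0.0184]
orientation: [-2.222, -2.216, 0.006]
force: [0.2, 0.1, 0.9]
gripper_width: 0.0853
grip_force: 0.0
```

>>> {"api": "move_arm", "payload": {"deltas": [{"gripper": 85,"offset": [0,0,0],"turn": 0},{"gripper": 40,"offset": [0,0,0],"turn": 0},{"gripper": 40,"offset": [0,0,0],"turn": 0},{"gripper": 40,"offset": [0,0,0],"turn": 0},{"gripper": 40,"offset": [0,0,0],"turn": 0}]}}

```text
time: 19.75
ee_pos: [0.6571, 0.0509, 0.0244]
orientation: [2.221, 2.219, 0.004]
force: [-1.8, -0.1, 6.0]
gripper_width: 0.0491
grip_force: 62.1
```

```bash
python3 -c "
from h import *
o=manip.get_obs();print(o['time'],o['ee_pos'],o['force'],o['gripper_width'],o['grip_force'])
w=load('w12')
for p in((120,304),(90,472)): print(atz(w,p[0]/1.5625,p[1]/1.5625,.009).round(4))"
```

```text
19.75 [0.65705562 0.05093233 0.02441982] [-1.77850129 -0.0706684   5.97890595] 0.049077398995867015 62.070553803350776
[0.4753 0.0258 0.009 ]
[ 0.4332 -0.1005  0.009 ]
```

>>> {"api": "move_arm", "payload": {"deltas": [{"gripper": 40,"offset": [0,0,-10],"turn": 0},{"gripper": 40,"offset": [0,0,-30],"turn": 0},{"gripper": 40,"offset": [0,0,-40],"turn": 0},{"gripper": 40,"offset": [0,0,-40],"turn": 0},{"gripper": 40,"offset": [0,0,0],"turn": 0}]}}

```text
time: 20.25
ee_pos: [0.6601, 0.0511, 0.1508]
orientation: [2.215, 2.213, 0.016]
force: [1.3, 0.8, -0.1]
gripper_width: 0.0491
grip_force: 62.3
```

>>> {"api": "move_arm", "payload": {"deltas": [{"gripper": 40,"offset": [-20,-16,0],"turn": 0},{"gripper": 40,"offset": [-36,-29,0],"turn": 0},{"gripper": 40,"offset": [-36,-29,0],"turn": 0},{"gripper": 40,"offset": [-36,-29,0],"turn": 0},{"gripper": 40,"offset": [-36,-29,0],"turn": 0}]}}

```text
time: 20.75
ee_pos: [0.5217, -0.1137, 0.1412]
orientation: [-2.222, -2.221, 0.0]
force: [-0.4, -0.9, -0.7]
gripper_width: 0.049
grip_force: 62.4
```

>>> {"api": "move_arm", "payload": {"deltas": [{"gripper": 40,"offset": [-36,-29,0],"turn": 0},{"gripper": 40,"offset": [-36,-29,0],"turn": 0},{"gripper": 40,"offset": [-14,-13,0],"turn": 0},{"gripper": 40,"offset": [0,0,0],"turn": 0},{"gripper": 40,"offset": [0,0,0],"turn": 0}]}}

```text
time: 21.25
ee_pos: [0.4522, -0.1987, 0.1415]
orientation: [-2.224, -2.219, -0.001]
force: [-0.1, 0.1, -0.6]
gripper_width: 0.0489
grip_force: 62.4
```

>>> {"api": "move_arm", "payload": {"deltas": [{"gripper": 40,"offset": [1,3,30],"turn": 0},{"gripper": 40,"offset": [0,0,35],"turn": 0},{"gripper": 40,"offset": [0,0,25],"turn": 0},{"gripper": 40,"offset": [0,0,13],"turn": 0},{"gripper": 40,"offset": [0,0,4],"turn": 0}]}}

```text
time: 21.75
ee_pos: [0.4548, -0.1964, 0.0329]
orientation: [-2.219, -2.22, 0.001]
force: [0.2, -0.3, -1.3]
gripper_width: 0.049
grip_force: 62.4
```

>>> {"api": "move_arm", "payload": {"deltas": [{"gripper": 40,"offset": [0,0,3],"turn": 0},{"gripper": 40,"offset": [0,0,0],"turn": 0}]}}

```text
time: 21.95
ee_pos: [0.4563, -0.198, 0.0326]
orientation: [2.221, 2.22, 0.001]
force: [0.4, 0.9, 0.0]
gripper_width: 0.0491
grip_force: 62.4
```

>>> {"api": "move_arm", "payload": {"deltas": [{"gripper": 40,"offset": [0,0,2],"turn": 0},{"gripper": 40,"offset": [0,0,0],"turn": 0}]}}

```text
time: 22.15
ee_pos: [0.4559, -0.1982, 0.0305]
orientation: [2.221, 2.219, 0.001]
force: [0.0, 0.6, -0.2]
gripper_width: 0.0492
grip_force: 62.5
```

>>> {"api": "move_arm", "payload": {"deltas": [{"gripper": 40,"offset": [0,0,1.5],"turn": 0},{"gripper": 40,"offset": [0,0,0],"turn": 0}]}}

```text
time: 22.35
ee_pos: [0.456, -0.1985, 0.0304]
orientation: [2.222, 2.22, -0.0]
force: [-4.4, 2.7, 8.7]
gripper_width: 0.0491
grip_force: 63.4
```

>>> {"api": "move_arm", "payload": {"deltas": [{"gripper": 40,"offset": [0,0,1.5],"turn": 0},{"gripper": 40,"offset": [0,0,0],"turn": 0}]}}

```text
time: 22.55
ee_pos: [0.4561, -0.1987, 0.0304]
orientation: [2.222, 2.22, -0.001]
force: [-9.0, 3.9, 19.2]
gripper_width: 0.0494
grip_force: 64.3
```

The jar is on the well floor. Release, then over to the bottle.

>>> {"api": "move_arm", "payload": {"deltas": [{"gripper": 40,"offset": [0,0,-2.5],"turn": 0},{"gripper": 60,"offset": [0,0,0],"turn": 0},{"gripper": 85,"offset": [0,0,0],"turn": 0},{"gripper": 85,"offset": [0,0,0],"turn": 0},{"gripper": 85,"offset": [0,0,0],"turn": 0}]}}

```text
time: 23.05
ee_pos: [0.4551, -0.1977, 0.0288]
orientation: [-2.222, -2.22, 0.0]
force: [-0.3, -0.8, -0.6]
gripper_width: 0.0849
grip_force: 0.0
```

>>> {"api": "move_arm", "payload": {"deltas": [{"gripper": 85,"offset": [0,0,-30],"turn": 0},{"gripper": 85,"offset": [0,0,-45],"turn": 0},{"gripper": 85,"offset": [0,0,-45],"turn": 0},{"gripper": 85,"offset": [0,0,-45],"turn": 0},{"gripper": 85,"offset": [-7,37,0],"turn": 0}]}}

```text
time: 23.55
ee_pos: [0.4948, -0.2067, 0.2043]
orientation: [2.213, 2.208, 0.007]
force: [0.5, -1.3, 0.7]
gripper_width: 0.085
grip_force: 0.0
```

>>> {"api": "move_arm", "payload": {"deltas": [{"gripper": 85,"offset": [-7,37,0],"turn": 0},{"gripper": 85,"offset": [-7,37,0],"turn": 0},{"gripper": 85,"offset": [-7,37,0],"turn": 0},{"gripper": 85,"offset": [-7,37,0],"turn": 0},{"gripper": 85,"offset": [0,0,0],"turn": 0}]}}

```text
time: 24.05
ee_pos: [0.6429, -0.2333, 0.192]
orientation: [-2.221, -2.22, 0.0]
force: [-0.2, 0.2, -0.3]
gripper_width: 0.0852
grip_force: 0.0
```

```bash
python3 -c "
from h import *
o=manip.get_obs();print(o['time'],o['ee_pos'],o['force'],o['gripper_width'],o['orientation'])
c=snap('wrist','w13'); print(proj(c,(.6415,-.232,.11)))
h=cv2.cvtColor(c['color'],cv2.COLOR_RGB2HSV)
u,v=proj(c,(.6415,-.232,.11)).astype(int)
for nm,m in (('white',(h[...,1]<40)&(h[...,2]>150)),('brown',(h[...,0]<18)&(h[...,1]>140)&(h[...,2]<140))):
  n,l,s,ce=cv2.connectedComponentsWithStats(m.astype(np.uint8))
  for i in range(1,n):
    if s[i,4]>300: print(nm,s[i],ce[i].round(1),atz(c,*ce[i],.11).round(4))
t=snap('top','t13'); h=cv2.cvtColor(t['color'],cv2.COLOR_RGB2HSV); m=((h[...,0]>105)&(h[...,0]<130)&(h[...,1]>150)).astype(np.uint8)
print('jar proj',proj(t,(.4553,-.1975,.064)),proj(t,(.461,.305,.064)))"
```

```text
24.05 [ 0.64290686 -0.2333109   0.19203151] [-0.20262673  0.17713847 -0.26003631] 0.08516208900343891 [-2.22070873e+00 -2.22042045e+00  2.94966115e-04]
[251.77263512 193.40928373]
white [217   0  55  19 734] [244.3   7.2] [ 0.6372 -0.1085  0.11  ]
white [  312     0   139   227 26125] [373.2 107.9] [ 0.725  -0.1702  0.11  ]
white [238 176  33  31 767] [254.3 191.5] [ 0.6434 -0.2305  0.11  ]
white [ 267  317  101   60 2224] [326.3 347.4] [ 0.7063 -0.3736  0.11  ]
brown [ 226  147   59   59 1796] [255.5 169.7] [ 0.6443 -0.2138  0.11  ]
jar proj [287.2483794  204.13105452] [128.12458821 198.22291834]
```

The bottle cap measures about (0.643, -0.2315), with the TCP 2 mm off. Descending to grip the body at about 65 mm height.

>>> {"api": "move_arm", "payload": {"deltas": [{"gripper": 85,"offset": [2,0,40],"turn": 0},{"gripper": 85,"offset": [0,0,40],"turn": 0},{"gripper": 85,"offset": [0,0,40],"turn": 0},{"gripper": 85,"offset": [0,0,25],"turn": 0},{"gripper": 85,"offset": [0,0,8],"turn": 0}]}}

```text
time: 24.65
ee_pos: [0.6364, -0.2297, 0.0373]
orientation: [-2.218, -2.215, 0.004]
force: [-0.3, 0.3, -0.2]
gripper_width: 0.0852
grip_force: 0.0
```

>>> {"api": "move_arm", "payload": {"deltas": [{"gripper": 85,"offset": [0,0,5],"turn": 0},{"gripper": 40,"offset": [0,0,0],"turn": 0},{"gripper": 40,"offset": [0,0,0],"turn": 0},{"gripper": 40,"offset": [0,0,0],"turn": 0},{"gripper": 40,"offset": [0,0,0],"turn": 0}]}}

```text
time: 25.15
ee_pos: [0.6422, -0.2318, 0.0391]
orientation: [2.219, 2.217, 0.003]
force: [0.5, 0.0, 6.9]
gripper_width: 0.0498
grip_force: 62.1
```

>>> {"api": "move_arm", "payload": {"deltas": [{"gripper": 40,"offset": [0,0,0],"turn": 0},{"gripper": 40,"offset": [0,0,0],"turn": 0},{"gripper": 40,"offset": [0,0,0],"turn": 0}]}}

```text
time: 25.45
ee_pos: [0.6422, -0.2318, 0.0391]
orientation: [2.219, 2.217, 0.003]
force: [1.4, -0.3, 7.0]
gripper_width: 0.0493
grip_force: 62.1
```

>>> {"api": "move_arm", "payload": {"deltas": [{"gripper": 40,"offset": [0,0,-10],"turn": 0},{"gripper": 40,"offset": [0,0,-30],"turn": 0},{"gripper": 40,"offset": [0,0,-40],"turn": 0},{"gripper": 40,"offset": [0,0,-30],"turn": 0},{"gripper": 40,"offset": [0,0,0],"turn": 0}]}}

```text
time: 25.95
ee_pos: [0.6432, -0.2323, 0.1531]
orientation: [2.216, 2.214, 0.006]
force: [0.1, 0.3, -1.2]
gripper_width: 0.05
grip_force: 62.5
```

>>> {"api": "move_arm", "payload": {"deltas": [{"gripper": 40,"offset": [-10,-25,0],"turn": 0},{"gripper": 40,"offset": [-14,-36,0],"turn": 0},{"gripper": 40,"offset": [-14,-36,0],"turn": 0},{"gripper": 40,"offset": [-14,-36,0],"turn": 0},{"gripper": 40,"offset": [-14,-36,0],"turn": 0}]}}

```text
time: 26.45
ee_pos: [0.4688, -0.2964, 0.1443]
orientation: [-2.22, -2.219, 0.001]
force: [-0.5, -1.1, -0.7]
gripper_width: 0.0499
grip_force: 62.6
```

>>> {"api": "move_arm", "payload": {"deltas": [{"gripper": 40,"offset": [-4,-11,0],"turn": 0},{"gripper": 40,"offset": [0,0,0],"turn": 0},{"gripper": 40,"offset": [0,0,0],"turn": 0}]}}

```text
time: 26.75
ee_pos: [0.4604, -0.3005, 0.1456]
orientation: [-2.222, -2.22, -0.001]
force: [-0.1, 0.9, -1.7]
gripper_width: 0.0497
grip_force: 62.7
```

>>> {"api": "move_arm", "payload": {"deltas": [{"gripper": 40,"offset": [-1,2,30],"turn": 0},{"gripper": 40,"offset": [0,0,30],"turn": 0},{"gripper": 40,"offset": [0,0,20],"turn": 0},{"gripper": 40,"offset": [0,0,10],"turn": 0},{"gripper": 40,"offset": [0,0,4],"turn": 0}]}}

```text
time: 27.25
ee_pos: [0.4625, -0.3009, 0.0508]
orientation: [-2.22, -2.22, 0.0]
force: [0.5, -0.3, -1.0]
gripper_width: 0.0499
grip_force: 62.7
```

>>> {"api": "move_arm", "payload": {"deltas": [{"gripper": 40,"offset": [0,0,2],"turn": 0},{"gripper": 40,"offset": [0,0,0],"turn": 0}]}}

```text
time: 27.45
ee_pos: [0.4631, -0.3022, 0.0511]
orientation: [2.221, 2.22, 0.0]
force: [0.2, -1.2, -2.3]
gripper_width: 0.0498
grip_force: 62.7
```

>>> {"api": "move_arm", "payload": {"deltas": [{"gripper": 40,"offset": [0,0,2],"turn": 0},{"gripper": 40,"offset": [0,0,0],"turn": 0}]}}

```text
time: 27.65
ee_pos: [0.4625, -0.3021, 0.0488]
orientation: [2.222, 2.219, 0.0]
force: [0.0, -0.0, -1.4]
gripper_width: 0.0498
grip_force: 62.7
```

>>> {"api": "move_arm", "payload": {"deltas": [{"gripper": 40,"offset": [0,0,2],"turn": 0},{"gripper": 40,"offset": [0,0,0],"turn": 0}]}}

```text
time: 27.85
ee_pos: [0.4621, -0.3018, 0.0461]
orientation: [-2.223, -2.22, -0.0]
force: [-0.4, 0.2, -2.0]
gripper_width: 0.0495
grip_force: 62.7
```

>>> {"api": "move_arm", "payload": {"deltas": [{"gripper": 40,"offset": [0,0,1],"turn": 0},{"gripper": 40,"offset": [0,0,0],"turn": 0}]}}

```text
time: 28.05
ee_pos: [0.4622, -0.3019, 0.0452]
orientation: [2.222, 2.22, -0.0]
force: [1.3, 0.3, -1.1]
gripper_width: 0.0494
grip_force: 62.7
```

>>> {"api": "move_arm", "payload": {"deltas": [{"gripper": 40,"offset": [0,0,1],"turn": 0},{"gripper": 40,"offset": [0,0,0],"turn": 0}]}}

```text
time: 28.25
ee_pos: [0.4623, -0.3022, 0.045]
orientation: [2.222, 2.22, -0.001]
force: [-2.8, 0.0, 3.9]
gripper_width: 0.0495
grip_force: 63.0
```

The bottle is on the floor. Release, rise clear, and go to the marker: middle (0.453, -0.038), turn +0.32.

>>> {"api": "move_arm", "payload": {"deltas": [{"gripper": 60,"offset": [0,0,0],"turn": 0},{"gripper": 85,"offset": [0,0,0],"turn": 0},{"gripper": 85,"offset": [0,0,0],"turn": 0},{"gripper": 85,"offset": [0,0,0],"turn": 0},{"gripper": 85,"offset": [0,0,-20],"turn": 0}]}}

```text
time: 28.75
ee_pos: [0.4601, -0.3002, 0.0612]
orientation: [-2.218, -2.216, 0.001]
force: [0.6, -0.6, -0.9]
gripper_width: 0.0848
grip_force: 0.0
```

>>> {"api": "move_arm", "payload": {"deltas": [{"gripper": 85,"offset": [0,0,-40],"turn": 0},{"gripper": 85,"offset": [0,0,-40],"turn": 0},{"gripper": 85,"offset": [0,0,-40],"turn": 0},{"gripper": 85,"offset": [0,0,0],"turn": 0},{"gripper": 85,"offset": [44,-1,0],"turn": 0}]}}

```text
time: 29.25
ee_pos: [0.4623, -0.2609, 0.1864]
orientation: [2.224, 2.211, 0.0]
force: [1.4, 1.0, -0.9]
gripper_width: 0.0848
grip_force: 0.0
```

>>> {"api": "move_arm", "payload": {"deltas": [{"gripper": 60,"offset": [44,-2,0],"turn": 0},{"gripper": 36,"offset": [44,-2,0],"turn": 0},{"gripper": 36,"offset": [44,-2,0],"turn": 0},{"gripper": 36,"offset": [44,-1,0],"turn": 0},{"gripper": 36,"offset": [44,-1,0],"turn": 0}]}}

```text
time: 29.75
ee_pos: [0.4528, -0.0361, 0.1835]
orientation: [-2.223, -2.22, -0.0]
force: [0.9, -0.3, 0.4]
gripper_width: 0.0358
grip_force: 0.0
```

>>> {"api": "move_arm", "payload": {"deltas": [{"gripper": 36,"offset": [0,0,20],"turn": 0.1},{"gripper": 36,"offset": [0,0,20],"turn": 0.12},{"gripper": 36,"offset": [0,0,10],"turn": 0.1},{"gripper": 36,"offset": [0,0,0],"turn": 0},{"gripper": 36,"offset": [0,0,0],"turn": 0}]}}

```text
time: 30.25
ee_pos: [0.4533, -0.0378, 0.1339]
orientation: [-2.546, -1.84, 0.001]
force: [0.6, -0.2, 0.0]
gripper_width: 0.036
grip_force: 0.0
```

```bash
python3 -c "
from h import *
o=manip.get_obs();print(o['time'],o['ee_pos'],o['force'],o['gripper_width'],o['orientation'])
c=snap('wrist','w14'); p=o['ee_pos']
for q in ((.453,-.038,.009),(.4742,.026,.009),(.432,-.102,.009)): print(proj(c,q))
h=cv2.cvtColor(c['color'],cv2.COLOR_RGB2HSV)
for nm,m in (('white',(h[...,1]<45)&(h[...,2]>165)),('red',((h[...,0]<8)|(h[...,0]>172))&(h[...,1]>150)&(h[...,2]>90))):
  n,l,s,ce=cv2.connectedComponentsWithStats(m.astype(np.uint8))
  for i in range(1,n):
    if s[i,4]>150:
      ys,xs=np.where(l==i); r=cv2.minAreaRect(np.c_[xs,ys].astype(np.float32)); print(nm,s[i],[np.round(x,1) for x in r[:2]],r[2], 'topmid',xs[ys==ys.min()].mean(),ys.min(),'botmid',xs[ys==ys.max()].mean(),ys.max())"
```

```text
30.25 [ 0.4532685  -0.03778302  0.13386417] [ 0.58661522 -0.24740734  0.04383073] 0.035987432416719874 [-2.54563861e+00 -1.84022860e+00  6.95504198e-04]
[253.35417834 179.90750493]
[253.31998195  99.42473029]
[253.58768746 249.56534948]
white [ 247   97   15  107 1405] [array([254., 150.]), array([106.,  14.])] 90.0 topmid 254.5 97 botmid 253.66666666666666 203
white [ 487  153   25   59 1079] [array([499., 182.]), array([58., 24.])] 90.0 topmid 510.5 153 botmid 509.5 211
red [245 202  18  48 592] [array([253.5, 225.5]), array([47., 17.])] 90.0 topmid 253.5 202 botmid 253.0 249
```

The marker is centred under the jaws and in line: column 254, ends at rows 97 and 249. Descending to grip.

>>> {"api": "move_arm", "payload": {"deltas": [{"gripper": 36,"offset": [0,0,40],"turn": 0},{"gripper": 36,"offset": [0,0,40],"turn": 0},{"gripper": 36,"offset": [0,0,35],"turn": 0},{"gripper": 36,"offset": [0,0,15],"turn": 0},{"gripper": 36,"offset": [0,0,6],"turn": 0}]}}

```text
time: 30.8
ee_pos: [0.4525, -0.0378, -0.0032]
orientation: [-2.546, -1.838, 0.003]
force: [0.2, -0.1, -0.4]
gripper_width: 0.0362
grip_force: 0.0
```

>>> {"api": "move_arm", "payload": {"deltas": [{"gripper": 36,"offset": [0,0,3],"turn": 0},{"gripper": 36,"offset": [0,0,0],"turn": 0},{"gripper": 8,"offset": [0,0,0],"turn": 0},{"gripper": 8,"offset": [0,0,0],"turn": 0},{"gripper": 8,"offset": [0,0,0],"turn": 0}]}}

```text
time: 31.3
ee_pos: [0.4548, -0.0381, -0.0032]
orientation: [2.546, 1.837, 0.003]
force: [-1.6, 0.2, 6.1]
gripper_width: 0.0126
grip_force: 58.6
```

>>> {"api": "move_arm", "payload": {"deltas": [{"gripper": 8,"offset": [0,0,0],"turn": 0},{"gripper": 8,"offset": [0,0,0],"turn": 0}]}}

```text
time: 31.5
ee_pos: [0.4547, -0.0381, -0.0032]
orientation: [2.546, 1.837, 0.003]
force: [-1.3, -0.2, 6.4]
gripper_width: 0.0122
grip_force: 58.6
```

Held at 58.6 N. Lift, turn -0.182 and carry to the red slot.

>>> {"api": "move_arm", "payload": {"deltas": [{"gripper": 8,"offset": [0,0,-10],"turn": 0},{"gripper": 8,"offset": [0,0,-40],"turn": 0},{"gripper": 8,"offset": [0,0,-45],"turn": 0},{"gripper": 8,"offset": [0,0,-45],"turn": -0.09},{"gripper": 8,"offset": [0,0,0],"turn": -0.092}]}}

```text
time: 32.0
ee_pos: [0.4582, -0.0387, 0.1439]
orientation: [2.357, 2.059, 0.014]
force: [1.0, -1.2, -0.3]
gripper_width: 0.0127
grip_force: 58.6
```

>>> {"api": "move_arm", "payload": {"deltas": [{"gripper": 8,"offset": [0,0,0],"turn": 0},{"gripper": 8,"offset": [25,-12,0],"turn": 0},{"gripper": 8,"offset": [42,-19,0],"turn": 0},{"gripper": 8,"offset": [42,-19,0],"turn": 0},{"gripper": 8,"offset": [42,-19,0],"turn": 0}]}}

```text
time: 32.5
ee_pos: [0.4042, 0.1224, 0.1338]
orientation: [-2.373, -2.057, 0.003]
force: [1.0, 1.2, -0.6]
gripper_width: 0.0126
grip_force: 58.6
```

>>> {"api": "move_arm", "payload": {"deltas": [{"gripper": 8,"offset": [42,-19,0],"turn": 0},{"gripper": 8,"offset": [42,-19,0],"turn": 0},{"gripper": 8,"offset": [42,-19,0],"turn": 0},{"gripper": 8,"offset": [12,-3,0],"turn": 0},{"gripper": 8,"offset": [0,0,0],"turn": 0}]}}

```text
time: 33.0
ee_pos: [0.3645, 0.2671, 0.134]
orientation: [-2.368, -2.064, 0.004]
force: [-0.1, -1.0, -0.3]
gripper_width: 0.0126
grip_force: 58.6
```

```bash
python3 -c "
from h import *
o=manip.get_obs();print(o['time'],o['ee_pos'],o['force'],o['gripper_width'],o['orientation'])
c=snap('wrist','w15')
y=-.1375;R=np.array([[np.cos(y),-np.sin(y)],[np.sin(y),np.cos(y)]]);o2=np.array([.4082,.2607])
for q in ((-.043,.078),(-.043,.025),(-.086,0),(0,0)): print(q,proj(c,(*(o2+R@q),.018)).round(1))
h=cv2.cvtColor(c['color'],cv2.COLOR_RGB2HSV); m=((h[...,0]<8)|(h[...,0]>172))&(h[...,1]>150)&(h[...,2]>60)
for r in range(60,200,12):
  e=np.flatnonzero(np.diff(np.r_[0,m[r],0].astype(int))); print(r,[(int(a),int(b)) for a,b in zip(e[::2],e[1::2]) if b-a>4])
"
```

```text
33.0 [0.36445365 0.26706068 0.13395448] [-0.08599395 -1.0067461  -0.29124711] 0.012570851113491946 [-2.36785337 -2.06429225  0.00400499]
(-0.043, 0.078) [255.4  85.3]
(-0.043, 0.025) [255.3 153.2]
(-0.086, 0) [204.2 182.5]
(0, 0) [306.3 182.5]
60 [(192, 200), (437, 446)]
72 [(192, 200), (359, 378), (435, 443)]
84 [(193, 201), (234, 282), (340, 395), (433, 441)]
96 [(193, 201), (234, 282), (331, 403), (431, 439)]
108 [(194, 202), (234, 240), (269, 281), (327, 345), (360, 421), (429, 437)]
120 [(194, 202), (234, 239), (270, 281), (325, 340), (352, 435)]
132 [(195, 203), (270, 280), (327, 340), (350, 433)]
144 [(196, 203), (272, 280), (333, 344), (352, 431)]
156 [(196, 237), (272, 308), (360, 414), (421, 429)]
168 [(197, 237), (272, 307), (419, 427)]
180 [(197, 238), (272, 306), (417, 425)]
192 [(198, 238), (272, 306), (415, 423)]
```

The slot spans columns 234-281 (centre 258) and the marker is at 255, so I shift +2 mm and lower.

>>> {"api": "move_arm", "payload": {"deltas": [{"gripper": 8,"offset": [-1,2,30],"turn": 0},{"gripper": 8,"offset": [0,0,40],"turn": 0},{"gripper": 8,"offset": [0,0,28],"turn": 0},{"gripper": 8,"offset": [0,0,12],"turn": 0},{"gripper": 8,"offset": [0,0,4],"turn": 0}]}}

```text
time: 33.55
ee_pos: [0.3669, 0.2632, 0.0196]
orientation: [-2.373, -2.059, 0.005]
force: [-0.5, -1.0, -0.2]
gripper_width: 0.0125
grip_force: 58.6
```

>>> {"api": "move_arm", "payload": {"deltas": [{"gripper": 8,"offset": [0,0,2],"turn": 0},{"gripper": 8,"offset": [0,0,0],"turn": 0}]}}

```text
time: 33.75
ee_pos: [0.3688, 0.2652, 0.0204]
orientation: [2.371, 2.061, 0.004]
force: [0.5, 0.1, -0.3]
gripper_width: 0.0126
grip_force: 58.6
```

>>> {"api": "move_arm", "payload": {"deltas": [{"gripper": 8,"offset": [0,0,2],"turn": 0},{"gripper": 8,"offset": [0,0,0],"turn": 0}]}}

```text
time: 33.95
ee_pos: [0.3682, 0.2654, 0.018]
orientation: [2.37, 2.062, 0.003]
force: [-0.5, 0.8, 0.8]
gripper_width: 0.0124
grip_force: 58.6
```

>>> {"api": "move_arm", "payload": {"deltas": [{"gripper": 8,"offset": [0,0,2],"turn": 0},{"gripper": 8,"offset": [0,0,0],"turn": 0}]}}

```text
time: 34.15
ee_pos: [0.3675, 0.2651, 0.0151]
orientation: [2.37, 2.062, 0.0]
force: [-0.0, 0.5, -0.9]
gripper_width: 0.0127
grip_force: 58.6
```

>>> {"api": "move_arm", "payload": {"deltas": [{"gripper": 8,"offset": [0,0,1],"turn": 0},{"gripper": 36,"offset": [0,0,0],"turn": 0},{"gripper": 36,"offset": [0,0,0],"turn": 0},{"gripper": 36,"offset": [0,0,0],"turn": 0},{"gripper": 36,"offset": [0,0,-20],"turn": 0}]}}

```text
time: 34.65
ee_pos: [0.3652, 0.2637, 0.0316]
orientation: [-2.369, -2.061, 0.01]
force: [-0.4, 0.3, -0.5]
gripper_width: 0.036
grip_force: 0.0
```

>>> {"api": "move_arm", "payload": {"deltas": [{"gripper": 36,"offset": [0,0,-40],"turn": 0},{"gripper": 36,"offset": [0,0,-45],"turn": 0},{"gripper": 36,"offset": [0,0,-45],"turn": 0},{"gripper": 36,"offset": [0,0,0],"turn": 0},{"gripper": 36,"offset": [0,0,0],"turn": 0}]}}

```text
time: 35.15
ee_pos: [0.3683, 0.2654, 0.1655]
orientation: [2.37, 2.061, 0.005]
force: [-0.8, 0.1, -1.2]
gripper_width: 0.0358
grip_force: 0.0
```

```bash
python3 -c "
from h import *
o=manip.get_obs();print(o['time'],o['ee_pos'],o['force'],o['gripper_width'])
c=snap('wrist','w16')
h=cv2.cvtColor(c['color'],cv2.COLOR_RGB2HSV)
def blobs(c,m,z,amin,nm):
  n,l,s,ce=cv2.connectedComponentsWithStats(m.astype(np.uint8))
  for i in range(1,n):
    if s[i,4]>amin: print(nm,s[i],atz(c,*ce[i],z).round(4))
blobs(c,(h[...,1]<60)&(h[...,2]>130),.03,150,'wh')
y=-.1375;R=np.array([[np.cos(y),-np.sin(y)],[np.sin(y),np.cos(y)]]);o2=np.array([.4082,.2607])
for q in ((-.043,.078),(-.043,.0),(-.043,-.078)): print(q,proj(c,(*(o2+R@q),.018)).round(1))
t=snap('top','t16');t0=load('top0')
H=lambda t:cv2.cvtColor(t['color'],cv2.COLOR_RGB2HSV)
for nm,t in (('t0',t0),('t1',t)):
  h=H(t); M=np.zeros(h.shape[:2],bool)
  def box(q,r=14):
    u,v=proj(t,q).astype(int); B=M.copy(); B[v-r:v+r,u-r:u+r]=1; return B
  blobs(t,box((.632,-.087,.064))&(h[...,1]<40)&(h[...,2]>150),.064,20,nm+' whitejar')
  blobs(t,box((.4615,-.301,.116))&(h[...,1]<60)&(h[...,2]>140),.116,8,nm+' botcap')
  blobs(t,box((.4555,-.198,.064))&(h[...,0]>100)&(h[...,0]<130)&(h[...,1]>120),.064,30,nm+' bluecap')
  blobs(t,box((.459,.305,.064))&((h[...,0]<8)|(h[...,0]>172))&(h[...,1]>120),.064,30,nm+' redcap')
bd=lambda a:cv2.absdiff(a[proj_s],b[proj_s])
u,v=proj(t,(.444,.203,.076)).astype(int); print('beaker diff',np.abs(t['color'][v-10:v+10,u-10:u+10].astype(int)-t0['color'][v-10:v+10,u-10:u+10]).mean())
"
```

```text
35.15 [0.36828368 0.26542283 0.16549154] [-0.82252563  0.1017496  -1.242946  ] 0.035819857513250064
wh [   86     0   426   366 59001] [0.454  0.2823 0.03  ]
wh [ 245   97   17  103 1638] [0.3719 0.2916 0.03  ]
wh [ 313  194   47   61 1299] [0.4374 0.2197 0.03  ]
wh [   0  278   83   62 3919] [0.1296 0.1561 0.03  ]
wh [ 202  279  106   84 6238] [0.3504 0.1105 0.03  ]
wh [357 357  20  24 250] [0.4583 0.0302 0.03  ]
(-0.043, 0.078) [249.7  84.5]
(-0.043, 0.0) [250.2 172.4]
(-0.043, -0.078) [250.6 247.8]
t0 whitejar [245 140  16  15 181] [ 0.6351 -0.083   0.064 ]
t0 botcap [308 187  15   2  28] [ 0.504  -0.2773  0.116 ]
t0 bluecap [273 190  28   3  46] [ 0.4962 -0.1911  0.064 ]
t0 bluecap [276 195  20  21 343] [ 0.4524 -0.1925  0.064 ]
t0 redcap [114 184  28  16  80] [0.4945 0.3188 0.064 ]
t0 redcap [121 190  20  21 329] [0.4548 0.2968 0.064 ]
t1 whitejar [245 140  16  15 182] [ 0.6351 -0.0831  0.064 ]
t1 botcap [308 187  19   2  30] [ 0.5043 -0.2812  0.116 ]
t1 botcap [319 197   9   9  56] [ 0.4627 -0.3017  0.116 ]
t1 bluecap [273 190  28   3  44] [ 0.4963 -0.1914  0.064 ]
t1 bluecap [276 195  20  21 334] [ 0.4527 -0.1926  0.064 ]
t1 redcap [114 184  28  16  79] [0.4945 0.3182 0.064 ]
t1 redcap [121 190  19  21 232] [0.4603 0.298  0.064 ]
beaker diff 3.2283333333333335
```

```bash
python3 -c "
from station import manip
print(manip.sign_off())"
```

```text
the job is handed in; nothing more can be done
None
```

I handed both kits in at 35 s of the 131 s allowed: the blue tray holds the blue-capped jar, bottle and tweezers, and the red tray the red-capped jar, marker and beaker. The camera and contact checks agreed, but the blue jar rests on contact force and arm position alone (its cap matches its well in colour), and no verdict came back.

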